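# Lock the incense dish away in the altar's offering box

### The arm

A 6-joint arm with a two-finger parallel gripper is mounted at the origin on the work surface. World frame = base frame: x ahead of the robot, y to its left, z up, the work surface at z = 0. Lengths are in mm, angles in rad, forces in N, time in s.
With the tool pointing down it reaches from about 425 to 950 mm from the base axis. Payload 14.7 kg.
Tool frame: the origin (TCP) lies midway between the tips of the shut fingers; the grasp point (between the pads) lies 19 mm behind it; z points along the fingers, y is the direction in which the jaws open and shut (so a half turn about z gives the same grasp; the last joint's range is limited). The gripper opens to 85 mm and grips with 20 to 120 N. Pads are 22 mm wide; open, the fingers measure 114 mm over their backs; the gripper's body (76 mm by 85 mm) begins 54 mm behind the grasp point. The pads swing forward as they close: fully open they stand 13 mm farther back than shut.
Start: joints at [1.086, 0.48, 1.596, -0, 1.065, -0.047], TCP at [275.542, 588.701, 231.297] pointing down, gripper open.
Joint ranges: [-2.75, 2.75], [-0.82, 2.05], [0.23, 2.67], [-1.56, 4.7], [0.09, 2.69], [-2.92, 2.92]. Speed limits (rad/s): [1.89, 1.89, 2.39, 3.01, 3.01, 3.01].

### API

Orientations are given as [roll, pitch, yaw] about the fixed x, y, z axes, in that order (R = Rz(yaw) Ry(pitch) Rx(roll)).
In Python, from bench import bot, vision gives the robot as it stands.
- The arm moves only by the tool step_arm, never from a script. Its argument "rows" is a list of rows, each an object with "jaw": the finger opening in mm, from 0 to 85.4; "delta_pos": the shift along the world's x, y, z in mm, a list of three; "rot": the turn, a rotation vector about the world's x, y, z in rad, a list of three. In form: [{"jaw": jaw, "delta_pos": [dx, dy, dz], "rot": [rx, ry, rz]}, ...]. A call has 1 to 8 rows; each row shifts and turns the pose as measured when the row begins; what a row does not reach is not made up. A row lasts 1/12 s, in which the tool goes at most 41.7 mm and 7.16 degrees, less where a joint would pass 70% of its speed; a pose out of reach is approached as far as the arm can. A call with a gripper value outside its range is refused whole. The fingers move at their own pace and stop on an object; "grip_force" is the grip in N (left out, the last holds). Time passes only in rows, so rows that do not move let the fingers close. It gives the time, the measured TCP pose, the force and the opening at its end, in the units of the state.
- bot.read_state(): the state, without advancing time (a new reading comes with each control period).
- vision.capture(name): name is "scene" or "top" or "wrist"; returns a dict with "image" (384x512x3 uint8, red, green, blue), "fovy" (degrees; the focal length in pixels is half the picture's height over the tangent of half this angle, whatever the lens; pixels are square), "cx", "cy" (the principal point, pixels), "extrinsics" (4x4, takes a point from camera to world coordinates). Camera axes: x right, y down, z forward; pixel columns grow to the right and rows downward; lengths in mm; the calibration is good to about 2 mm. A picture is of the moment at which its call begins. There is no depth.
- bot.finish_job(): hands the job in, once; it reports no verdict.
The state is a dict: "t": time; "joint_positions": joint angles; "joint_velocities": joint speeds; "effort": joint torques, N m; "tool_pos": TCP position; "tool_rot": TCP orientation; "force": force on the tool from outside, world axes, zero at the start; "wrist_torque": the same for the moment, N m; "gripper_width": finger opening in mm.
Only numpy, scipy, OpenCV 4.12 (cv2) and the standard library are available. Lean on these libraries where they do the work, as an engineer would, in place of code of your own. Each camera call takes 0.05 s, during which the arm holds its last target.

### The job

Put the aluminium incense dish away in the clear offering box, standing upright, and slide the lid fully shut. Then lay the wooden retaining bar across the box so that it sits level and fully down in both saddle posts, and finally turn both steel keepers all the way in over the ends of the bar. Leave everything else on the altar step where it is.

Things in the scene. Friction and masses are not known exactly. Their poses are not given: they have to be found in the camera images.
- chest: fixed offering chest: clear box between two saddle posts, gold rail above. Origin under its middle at table height; x across the box, to the robot's left (roughly world +y; the lid opens that way), y along the row of posts, roughly towards the robot, z up. In mm: wooden base 220 x 290, 6 thick; clear box outside x -100 to 90, y -70 to 70, walls 5 thick, inner floor z 11, wall tops z 66
- saddle_near (a point): middle of the seat of the near wooden saddle post, chest (0, +90, 80) mm; post 50 (x) x 26 (y) mm; flat seat, the bar's channel is 32 mm wide (chest x -16 to 16) between lips that rise 8 mm above the seat. A round keeper pivot 18 mm thick stands 40 mm farther out
- saddle_far (a point): the same on the far wooden saddle post, chest (0, -90, 80) mm
- rail_mid (a point): centre of the gold valance rail, chest (0, 0, 200) mm: section x -8 to 8, z 190 to 214 mm, along chest y from -185 to 185 on 18 mm posts at x 0, y +-175 mm. It leaves no room for a gripper pointing straight down at the bar's seat or the open lid's tab: come under it from the chest's -x side (the robot's right), tool tilted 25 to 45 degrees
- lid (a joint): sliding clear lid 190 x 128 x 6 mm, chest z 68 to 74 mm, in guides. Value in m: 0 = fully shut (stop; edge at chest x -100 mm); max 0.085 = open, slid to chest +x, uncovering the -x part of the box (clear opening in x: from chest x -95 mm, value minus 5 mm long). Sliding takes 1.5 N; stays where left
- lid_grip (a point): on the upright aluminium tab of the lid, 10 mm below the tab's top, at chest (-55 mm + lid value, 0, 92 mm); tab 22 mm along chest x, 16 mm thick along chest y, chest z 74 to 102 mm
- bar: loose wooden retaining bar, about 0.16 kg: 24 (x) x 210 (y) x 14 mm (z), with an upright grip block in the middle, 36 mm along x, 20 mm thick along y, z 14 to 54 mm; origin centre of underside. Either way round will do. Starts flat on the table at one side of the chest, its length within 0.5 rad of world x. Laid right it lies along chest y, underside at chest z 80 mm
- dish: loose stubby aluminium incense cone dish, about 0.14 kg: round, 60 mm across, 14 mm high, with an upright flat-sided tab in the middle, 26 mm along its x, 16 mm thick along its y, to 52 mm above the underside; origin centre of underside. Starts on the table on the other side of the chest, tab thickness within 0.5 rad of world x
- keeper_near (a joint): near (chest +y) steel turn-button: arm 16 mm wide, chest z 97-107 mm, ends 62 mm from a vertical pivot at chest (0, +130) mm; upright peg 55 mm from the pivot. Rad: 0 (stop) = arm points inward (chest -y) over the bar end; 1.57 = points to chest -x, clear of the bar; max 1.8. At v the peg is at chest (-55 sin v, +(130 - 55 cos v)) mm. Stays where left; pushing the peg takes under 1 N
- keeper_far (a joint): far (chest -y) steel turn-button: arm 16 mm wide, chest z 97-107 mm, ends 62 mm from a vertical pivot at chest (0, -130) mm; upright peg 55 mm from the pivot. Rad: 0 (stop) = arm points inward (chest +y) over the bar end; 1.57 = points to chest -x, clear of the bar; max 1.8. At v the peg is at chest (-55 sin v, -(130 - 55 cos v)) mm. Stays where left; pushing the peg takes under 1 N
- keeper_near_peg (a point): middle of the height of the near keeper's peg (chest z 120 mm; the round peg is 13 mm thick and spans z 107 to 133)
- keeper_far_peg (a point): middle of the height of the far keeper's peg (chest z 120 mm; the round peg is 13 mm thick and spans z 107 to 133)
- rooster: bystander, loose: ceramic rooster figurine, about 120 mm tall on a 60 mm round foot; origin under its foot
- ladle: bystander, loose: small stainless ladle lying down, bowl 62 mm across, handle reaching 140 mm from the bowl's centre along its x; origin under its foot
- cup_a: bystander, loose: small blue ceramic cup, 60 mm across, 42 mm high; origin under its foot
- cup_b: bystander, loose: small blue ceramic cup, 60 mm across, 42 mm high; origin under its foot
- candlestick: bystander, loose: brass candlestick, foot 68 mm across, 125 mm high; origin under its foot
- bowl: bystander, loose: white ceramic bowl, 96 mm across, 50 mm high; origin under its foot
There are look-alikes about, which are no part of the job. Leave any orange look-alike of the dish alone.

How it is judged (in metres and radians):
On the way, in this order (a step that is already met when the one before it is completed fails the run):
1. the dish stands upright in the box, released (z of dish in the frame of chest between 0.006 and 0.018 m and x of dish in the frame of chest between -0.095 and 0.085 m and y of dish in the frame of chest between -0.065 and 0.065 m and angle between dish's own z axis and vertical below 0.1 rad and contact force between the fingers and dish below 0.05 N), for 0.2 s.
2. the lid is shut over the dish (z of dish in the frame of chest between 0.006 and 0.018 m and x of dish in the frame of chest between -0.095 and 0.085 m and y of dish in the frame of chest between -0.065 and 0.065 m and angle between dish's own z axis and vertical below 0.1 rad and value of joint lid below 0.005 m), for 0.2 s.
3. the bar lies released in both saddles, the lid still shut (value of joint lid below 0.005 m and z of bar in the frame of chest between 0.077 and 0.0835 m and x of bar in the frame of chest between -0.01 and 0.01 m and y of bar in the frame of chest between -0.025 and 0.025 m and angle between the y axis of bar and the y axis of chest, either way round below 0.09 rad and angle between bar's own z axis and vertical below 0.04 rad and contact force between the fingers and bar below 0.05 N), for 0.2 s.
4. both keepers are turned in over the bar (z of bar in the frame of chest between 0.077 and 0.0835 m and x of bar in the frame of chest between -0.01 and 0.01 m and y of bar in the frame of chest between -0.025 and 0.025 m and angle between the y axis of bar and the y axis of chest, either way round below 0.09 rad and angle between bar's own z axis and vertical below 0.04 rad and value of joint each of keeper_near, keeper_far below 0.15 rad), for 0.2 s.
At the end, for the whole second after the job is handed in: Dish upright (within 0.1 rad) on the box floor; lid within 5 mm of shut; bar at rest in both saddles, underside within 3 mm of the seats, between the lips, level within 0.04 rad; both keepers within 0.15 rad of their inward stop, over the bar ends (all of step 2 and all of step 4 and linear speed of each of dish, bar below 0.02 m/s); the robot touches nothing.
It fails at once if a bystander (rooster, ladle, cup, candlestick or bowl) is moved by more than 30 mm (distance of any of rooster, ladle, cup_a, cup_b, candlestick, bowl from where it was at the start of the episode above 0.03 m).
It fails at once if the rooster or the candlestick is tipped over (angle between any of rooster, candlestick's own z axis and vertical above 0.5 rad).
It also fails if it takes over 72 s, if anything falls off the work surface, if the arm or the gripper's body presses on something with over 40 N, if the wrist force passes 120 N, or if a joint passes its speed limit or range.

## Working session

There is one attempt and no reset: what is moved stays moved. The work goes in short steps, Python scripts to look and compute and a tool call to move; the robot and the scene stay as the last step left them, time stands still between calls to the robot, and variables do not carry over. Pictures are saved under pics/ and viewed, and the job is handed in when it is done.

Besides the shell and the picture viewer there is one more tool, called after "Request:" in YAML: its name, and indented under it one key for each argument. step_arm: Moves the arm, as the interface text tells. Its arguments: {"type":"object","properties":{"rows":{"type":"array","items":{"type":"object","properties":{"jaw":{"type":"number"},"delta_pos":{"type":"array","items":{"type":"number"}},"rot":{"type":"array","items":{"type":"number"}}}}},"grip_force":{"type":"number"}},"required":["rows"]}

```bash
mkdir -p pics; ls; python3 - <<'E'
from bench import bot, vision
import cv2, numpy as np
s=bot.read_state(); print({k:np.round(v,3).tolist() for k,v in s.items()})
for n in ["scene","top","wrist"]:
    c=vision.capture(n); cv2.imwrite(f"pics/{n}0.png",cv2.cvtColor(c["image"],cv2.COLOR_RGB2BGR))
    print(n,c["fovy"],c["cx"],c["cy"],np.round(c["extrinsics"],3).tolist())
E
```

```text
pics
{'t': 0.0, 'joint_positions': [1.086, 0.481, 1.597, 0.0, 1.065, -0.047], 'joint_velocities': [-0.002, -0.001, -0.001, 0.0, 0.0, 0.001], 'effort': [0.002, -95.065, -43.018, -0.0, 0.012, 0.0], 'tool_pos': [275.35, 588.361, 230.676], 'tool_rot': [-3.14, -0.0, 2.704], 'force': [-0.033, 0.056, 0.422], 'wrist_torque': [0.014, -0.007, -0.007], 'gripper_width': 85.459}
scene 48.58892120864993 251.37268410296514 189.3217362873693 [[-0.202, 0.575, -0.793, 1605.08], [0.979, 0.099, -0.178, 196.015], [-0.024, -0.812, -0.583, 879.113], [0.0, 0.0, 0.0, 1.0]]
top 44.93153579369587 251.06106177110544 195.61133511338087 [[-0.014, -0.981, 0.193, 298.394], [-1.0, 0.016, 0.009, -20.128], [-0.012, -0.193, -0.981, 1539.553], [0.0, 0.0, 0.0, 1.0]]
wrist 67.43119952340646 254.41214327836138 192.9946360291209 [[0.423, 0.86, 0.286, 201.686], [0.906, -0.401, -0.136, 622.471], [-0.002, 0.317, -0.948, 373.347], [0.0, 0.0, 0.0, 1.0]]
```

View pics/scene0.png

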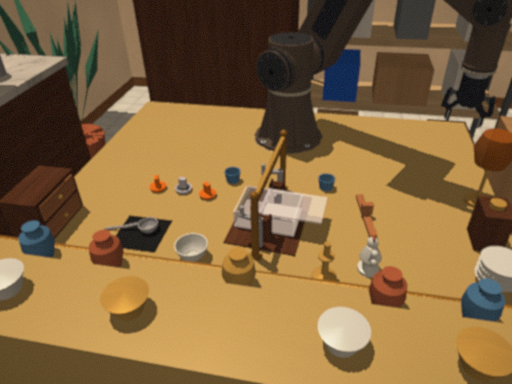

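View pics/top0.png

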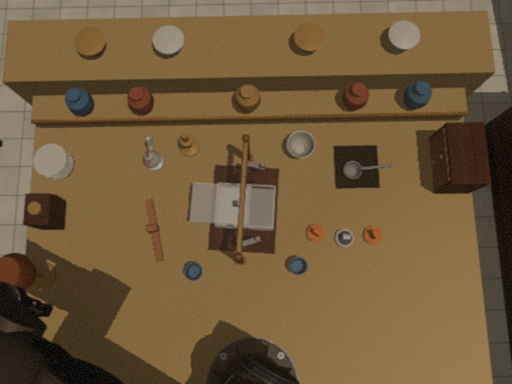

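View pics/wrist0.png

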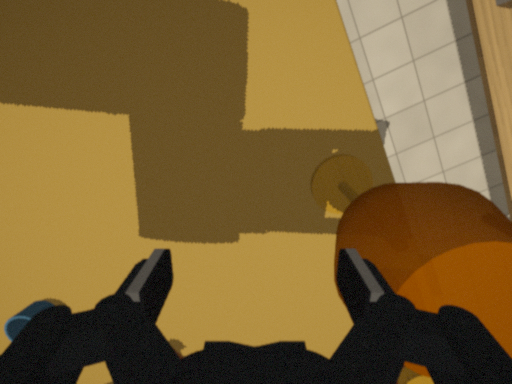

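The silver dish sits at top-view pixel (344,238), between orange look-alikes at (315,232) and (373,235). The bar is at (153,230) and the chest at (245,210). I'll enlarge these to confirm.

```bash
cat > h.py <<'E'
from bench import bot, vision
import cv2, numpy as np
def K(c):
    f=c["image"].shape[0]/2/np.tan(np.radians(c["fovy"])/2); return f,c["cx"],c["cy"]
def ray(c,u,v):
    f,cx,cy=K(c); E=np.array(c["extrinsics"]); d=E[:3,:3]@np.array([(u-cx)/f,(v-cy)/f,1]); return E[:3,3],d
def onz(c,u,v,z):
    o,d=ray(c,u,v); return o+d*(z-o[2])/d[2]
def proj(c,p):
    f,cx,cy=K(c); E=np.array(c["extrinsics"]); q=E[:3,:3].T@(np.asarray(p,float)-E[:3,3]); return np.array([cx+f*q[0]/q[2],cy+f*q[1]/q[2]])
def tri(c1,p1,c2,p2):
    o1,d1=ray(c1,*p1);o2,d2=ray(c2,*p2)
    A=np.stack([d1,-d2],1); s=np.linalg.lstsq(A,o2-o1,rcond=None)[0]
    a=o1+d1*s[0];b=o2+d2*s[1]; return (a+b)/2,np.linalg.norm(a-b)
def crop(c,x0,y0,x1,y1,k,fn):
    im=cv2.cvtColor(c["image"],cv2.COLOR_RGB2BGR)[y0:y1,x0:x1]
    cv2.imwrite(fn,cv2.resize(im,None,fx=k,fy=k,interpolation=cv2.INTER_CUBIC))
E
python3 - <<'E'
from h import *
t=vision.capture("top"); s=vision.capture("scene")
crop(t,180,120,290,270,4,"pics/tc.png")
crop(t,295,215,395,255,8,"pics/td.png")
crop(t,130,120,210,290,3,"pics/tb.png")
crop(s,220,120,390,280,4,"pics/sc.png")
E
```

```text
(no output)
```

View pics/tc.png

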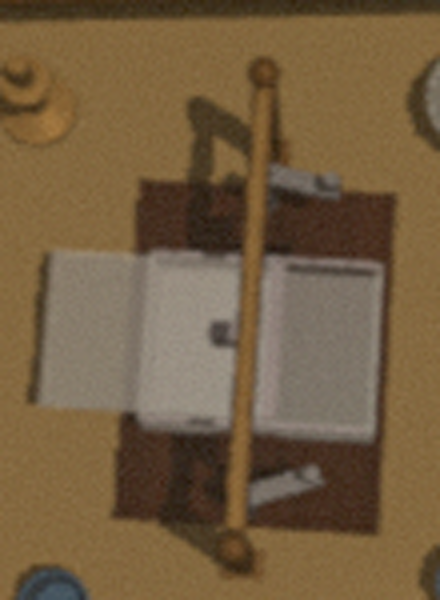

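View pics/td.png

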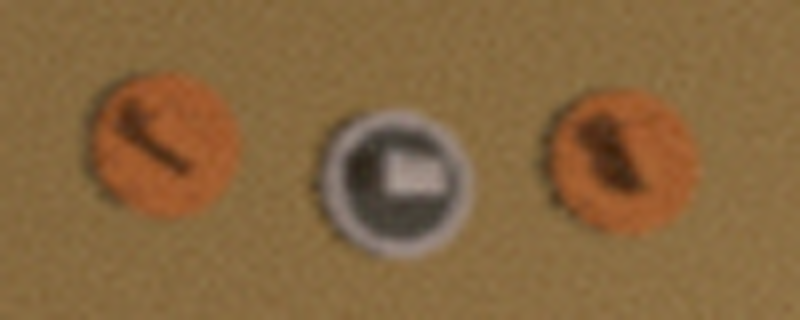

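View pics/tb.png

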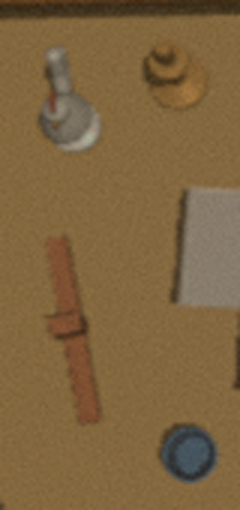

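View pics/sc.png

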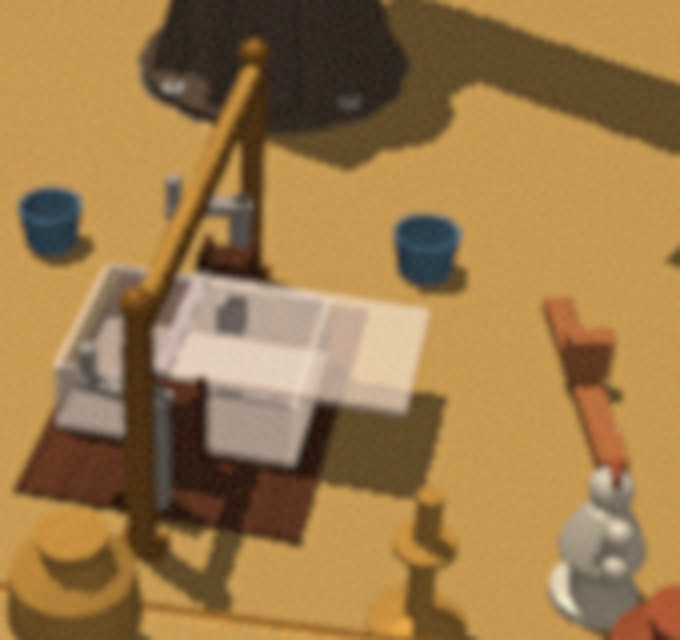

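The crop confirms the dish: grey ring at top pixel (344.7,238) with its grey tab. The pieces on either side of it are orange. Next I'll fit the chest pose from corner correspondences and measure the rest.

```bash
cat > m.py <<'E'
from h import *
from scipy.optimize import least_squares
t=vision.capture("top"); s=vision.capture("scene")
T=lambda u,v:(180+u/4,120+v/4)
S=lambda u,v:(220+u/4,120+v/4)
obs=[(t,T(140,180),(110,-145,6)),(t,T(397,193),(-110,-145,6)),(t,T(380,532),(-110,145,6)),(t,T(113,518),(110,145,6)),
(t,T(385,262),(-100,-70,66)),(t,T(375,440),(-100,70,66)),
(s,S(18,490),(-110,-145,6)),(s,S(300,543),(110,-145,6))]
def C(p,q):
    c,sn=np.cos(p[2]),np.sin(p[2]); q=np.asarray(q,float)
    return np.array([p[0]+c*q[0]-sn*q[1],p[1]+sn*q[0]+c*q[1],q[2]])
def res(p): return np.concatenate([proj(c,C(p,q))-uv for c,uv,q in obs])
r=least_squares(res,[560,0,1.57],loss="soft_l1")
p=r.x; print("chest",p,np.round(r.fun.reshape(-1,2),2).tolist())
np.save("chest.npy",p)
inv=lambda w:np.array([np.cos(p[2])*(w[0]-p[0])+np.sin(p[2])*(w[1]-p[1]),-np.sin(p[2])*(w[0]-p[0])+np.cos(p[2])*(w[1]-p[1])])
for n,uv,z in [("lid L far",T(47,252),74),("lid L near",T(35,405),74),("pegfar",T(330,185),133),("pegnear",T(315,475),133),("tabtop",T(221,334),102)]:
    print(n,inv(onz(t,*uv,z)))
# dish
im=t["image"].astype(int); R,G,B=im[...,0],im[...,1],im[...,2]
hsv=cv2.cvtColor(t["image"],cv2.COLOR_RGB2HSV)
m=((hsv[...,1]<60)).astype(np.uint8)*255
sub=np.zeros_like(m); sub[222:254,330:360]=m[222:254,330:360]
cs,_=cv2.findContours(sub,cv2.RETR_EXTERNAL,cv2.CHAIN_APPROX_NONE); c=max(cs,key=cv2.contourArea)
print("dish ell",cv2.fitEllipse(c)); e=cv2.fitEllipse(c)[0]; print("dish z10",onz(t,*e,10))
# bar
m=((R>G*1.45)&(R>90)).astype(np.uint8)*255
sub=np.zeros_like(m); sub[190:270,135:175]=m[190:270,135:175]
cs,_=cv2.findContours(sub,cv2.RETR_EXTERNAL,cv2.CHAIN_APPROX_NONE); c=max(cs,key=cv2.contourArea)
print("bar rect",cv2.minAreaRect(c),cv2.contourArea(c)); cv2.imwrite("pics/barm.png",cv2.resize(sub[185:275,130:180],None,fx=6,fy=6,interpolation=0))
# end centers
pts=c[:,0,:].astype(float); W=np.array([onz(t,*q,14)[:2] for q in pts])
hi=W[W[:,0]>W[:,0].max()-60]; lo=W[W[:,0]<W[:,0].min()+60]
print("x range",W[:,0].min(),W[:,0].max())
def mid(x):
    a=W[abs(W[:,0]-x)<4]; return (a[:,1].min()+a[:,1].max())/2
xs=[x for x in np.arange(W[:,0].min()+15,W[:,0].max()-14,5)]
for x in xs: print(round(x),round(mid(x),1),end="; ")
E
python3 m.py
```

```text
chest [557.92968148  17.67413062   1.5013137 ] [[-0.61, -0.37], [-0.44, -0.35], [-0.06, 0.41], [-0.06, 0.25], [-0.67, -0.04], [-0.15, -1.7], [-1.95, -1.25], [-0.55, -1.85]]
lid L far [171.64628975 -62.0719005 ]
lid L near [171.21849187  63.01071171]
pegfar [ -54.40104279 -114.4137368 ]
pegnear [-54.52182998 112.71473893]
tabtop [25.11502783  2.69388202]
dish ell ((344.06585693359375, 237.5534210205078), (16.500261306762695, 17.40945816040039), 139.4758758544922)
dish z10 [ 453.86940446 -310.44882976   10.        ]
bar rect ((151.8319854736328, 230.07601928710938), (61.80492401123047, 11.448670387268066), 79.69515228271484) 362.5
x range 389.29084615354725 592.7864436372566
404 297.8; 409 299.5; 414 301.3; 419 301.5; 424 303.2; 429 305.0; 434 305.1; 439 306.9; 444 306.9; 449 308.8; 454 308.9; 459 309.0; 464 310.8; 469 312.6; 474 312.7; 479 312.8; 484 321.2; 489 326.4; 494 324.8; 499 326.6; 504 325.1; 509 320.3; 514 322.0; 519 323.9; 524 324.0; 529 324.2; 534 325.9; 539 327.8; 544 327.9; 549 328.1; 554 329.9; 559 331.7; 564 331.8; 569 331.9; 574 333.7;
```

View pics/barm.png

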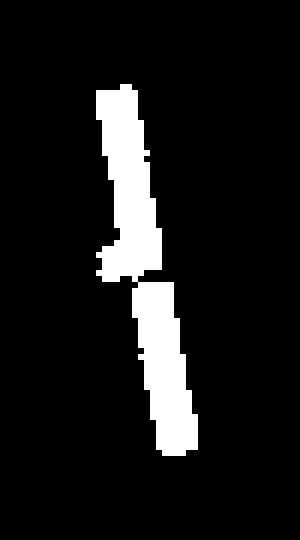

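Chest pose: x 558, y 17.7, yaw 1.501. The lid is about 80 mm open and both keepers are at about 1.26 rad. The dish is at (454,-310). The bar is near (491,316), its long axis 0.21 rad off world x. I'll head for the dish over the rail.

Request:
step_arm:
  rows:
    - {"jaw": 85, "delta_pos": [10, -25, 30], "rot": [0, 0, -0.07]}
    - {"jaw": 85, "delta_pos": [14, -37, 5], "rot": [0, 0, -0.08]}
    - {"jaw": 85, "delta_pos": [14, -37, 5], "rot": [0, 0, -0.08]}
    - {"jaw": 85, "delta_pos": [14, -37, 2], "rot": [0, 0, -0.08]}
    - {"jaw": 85, "delta_pos": [14, -37, 2], "rot": [0, 0, -0.08]}
    - {"jaw": 85, "delta_pos": [14, -37, 2], "rot": [0, 0, -0.08]}
    - {"jaw": 85, "delta_pos": [14, -37, 2], "rot": [0, 0, -0.08]}
    - {"jaw": 85, "delta_pos": [14, -37, 2], "rot": [0, 0, -0.08]}

```text
t: 1.02
tool_pos: [382.5, 299.6, 281.2]
tool_rot: [3.14, -0.002, 2.058]
force: [1.8, -0.2, 0.3]
gripper_width: 85.2
```

Request:
step_arm:
  rows:
    - {"jaw": 85, "delta_pos": [14, -38, 0], "rot": [0, 0, -0.07]}
    - {"jaw": 85, "delta_pos": [14, -38, 0], "rot": [0, 0, -0.07]}
    - {"jaw": 85, "delta_pos": [14, -38, 0], "rot": [0, 0, -0.07]}
    - {"jaw": 85, "delta_pos": [14, -38, 0], "rot": [0, 0, -0.07]}
    - {"jaw": 85, "delta_pos": [14, -38, 0], "rot": [0, 0, -0.07]}
    - {"jaw": 85, "delta_pos": [14, -38, 0], "rot": [0, 0, -0.07]}
    - {"jaw": 85, "delta_pos": [8, -40, 0], "rot": [0, 0, -0.07]}
    - {"jaw": 85, "delta_pos": [0, -40, 0], "rot": [0, 0, 0]}

```text
t: 1.68
tool_pos: [476.6, -18.6, 283.9]
tool_rot: [3.132, -0.002, 1.538]
force: [0.6, 0.8, -0.6]
gripper_width: 84.7
```

Request:
step_arm:
  rows:
    - {"jaw": 85, "delta_pos": [-2, -41, 0], "rot": [0, 0, 0]}
    - {"jaw": 85, "delta_pos": [-2, -41, 0], "rot": [0, 0, 0]}
    - {"jaw": 85, "delta_pos": [-2, -41, 0], "rot": [0, 0, 0]}
    - {"jaw": 85, "delta_pos": [-2, -41, 0], "rot": [0, 0, 0]}
    - {"jaw": 85, "delta_pos": [-4, -41, -20], "rot": [0, 0, 0]}
    - {"jaw": 85, "delta_pos": [-4, -35, -20], "rot": [0, 0, 0]}

```text
t: 2.18
tool_pos: [461.6, -261.1, 250.3]
tool_rot: [3.123, 0.002, 1.536]
force: [2.2, 0.8, 0.5]
gripper_width: 85.1
```

```bash
python3 - <<'E'
from h import *
s=bot.read_state(); print(s["t"],s["tool_pos"],s["tool_rot"])
c=vision.capture("wrist"); print(proj(c,[454,-310,0]),proj(c,[454,-310,52])); crop(c,0,0,512,384,1.5,"pics/w1.png")
E
```

```text
2.1833 [ 461.62853513 -261.08334302  250.28829258] [3.12332364e+00 2.19721844e-03 1.53559946e+00]
[247.07583321 191.62925486] [246.81579086 204.56905287]
```

View pics/w1.png

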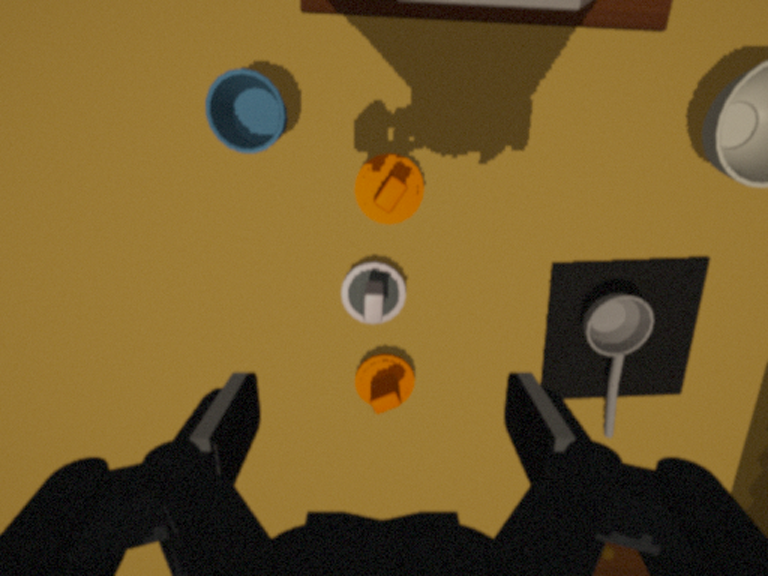

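```bash
python3 - <<'E'
from h import *
c=vision.capture("wrist")
crop(c,222,165,278,225,10,"pics/w1d.png")
hsv=cv2.cvtColor(c["image"],cv2.COLOR_RGB2HSV)
m=((hsv[...,1]<70)).astype(np.uint8)*255; sub=np.zeros_like(m); sub[170:222,222:278]=m[170:222,222:278]
cs,_=cv2.findContours(sub,cv2.RETR_EXTERNAL,cv2.CHAIN_APPROX_NONE); k=max(cs,key=cv2.contourArea); e=cv2.fitEllipse(k); print(e,onz(c,*e[0],10))
E
```

```text
((250.02366638183594, 192.08013916015625), (40.7541389465332, 42.354225158691406), 85.47813415527344) [ 456.12737494 -311.1667472    10.        ]
```

View pics/w1d.png

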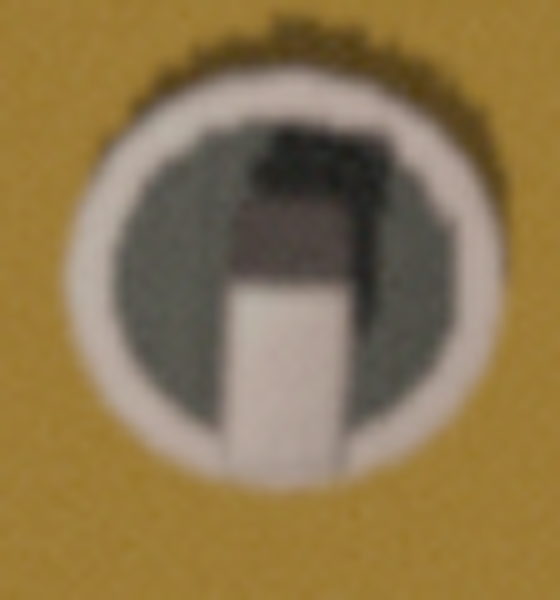

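The aluminium dish fills the crop, ring centre near wrist pixel (250.5,193), tab top between (245,193) and (257,211). I'll read the tab's orientation from the corners of its top.

```bash
python3 - <<'E'
from h import *
c=vision.capture("wrist")
P=[onz(c,222+u/10,165+v/10,52)[:2] for u,v in [(235,282),(350,285),(342,465),(222,460)]]
P=np.array(P); print(P.round(1),P.mean(0))
d=(P[0]-P[3])+(P[1]-P[2]); print("long axis ang",np.arctan2(d[1],d[0])-np.pi/2)
e=(P[1]-P[0]); print(np.arctan2(e[1],e[0]), np.array(bot.read_state()["tool_pos"]))
E
```

```text
[[ 450.6 -295.1]
 [ 464.9 -296.1]
 [ 463.  -320.1]
 [ 447.9 -318.8]] [ 456.59149064 -307.50855184]
long axis ang -0.09667697946423859
-0.0698262269043312 [ 460.49668213 -260.56545759  248.51919123]
```

Request:
step_arm:
  rows:
    - {"jaw": 85, "delta_pos": [-1, -25, -30], "rot": [0, 0.018, -0.05]}
    - {"jaw": 85, "delta_pos": [-1, -25, -30], "rot": [0, 0, 0]}
    - {"jaw": 85, "delta_pos": [0, 0, -40], "rot": [0, 0, 0]}
    - {"jaw": 85, "delta_pos": [0, 0, -40], "rot": [0, 0, 0]}
    - {"jaw": 85, "delta_pos": [0, 0, -20], "rot": [0, 0, 0]}
    - {"jaw": 85, "delta_pos": [0, 0, 0], "rot": [0, 0, 0]}

```text
t: 2.83
tool_pos: [462.2, -310.9, 87.9]
tool_rot: [3.136, 0.006, 1.481]
force: [-1.5, 1.0, 0.2]
gripper_width: 84.9
```

Request:
step_arm:
  rows:
    - {"jaw": 85, "delta_pos": [-4, -1, -30], "rot": [0, 0, 0]}
    - {"jaw": 85, "delta_pos": [-2, 0, -25], "rot": [0, 0, 0]}
    - {"jaw": 85, "delta_pos": [0, 0, -10], "rot": [0, 0, 0]}
    - {"jaw": 85, "delta_pos": [0, 0, 0], "rot": [0, 0, 0]}

```text
t: 3.17
tool_pos: [459.7, -310.4, 25.4]
tool_rot: [3.133, 0.007, 1.484]
force: [-0.3, 1.0, 0.7]
gripper_width: 84.9
```

Request:
step_arm:
  rows:
    - {"jaw": 85, "delta_pos": [-5, -1, -5], "rot": [0, 0, 0]}
    - {"jaw": 85, "delta_pos": [0, 0, 0], "rot": [0, 0, 0]}
    - {"jaw": 5, "delta_pos": [0, 0, 0], "rot": [0, 0, 0]}
    - {"jaw": 5, "delta_pos": [0, 0, 0], "rot": [0, 0, 0]}
    - {"jaw": 5, "delta_pos": [0, 0, 0], "rot": [0, 0, 0]}
    - {"jaw": 5, "delta_pos": [0, 0, 0], "rot": [0, 0, 0]}
    - {"jaw": 5, "delta_pos": [0, 0, 0], "rot": [0, 0, 0]}
    - {"jaw": 5, "delta_pos": [0, 0, 0], "rot": [0, 0, 0]}
  grip_force: 40

```text
t: 3.83
tool_pos: [458.7, -313.4, 28.1]
tool_rot: [3.124, 0.013, 1.486]
force: [-3.4, 1.7, 4.7]
gripper_width: 15.2
```

Request:
step_arm:
  rows:
    - {"jaw": 5, "delta_pos": [0, 0, 10], "rot": [0, 0, 0]}
    - {"jaw": 5, "delta_pos": [0, 0, 30], "rot": [0, 0, 0]}
    - {"jaw": 5, "delta_pos": [0, 0, 38], "rot": [0, 0, 0]}
    - {"jaw": 5, "delta_pos": [0, 0, 38], "rot": [0, 0, 0]}
    - {"jaw": 5, "delta_pos": [0, 0, 20], "rot": [0, 0, 0]}
    - {"jaw": 5, "delta_pos": [0, 0, 0], "rot": [0, 0, 0]}

```text
t: 4.33
tool_pos: [456.0, -311.4, 170.6]
tool_rot: [3.129, 0.009, 1.485]
force: [0.0, -0.3, -1.4]
gripper_width: 15.4
```

```bash
python3 - <<'E'
from h import *
s=bot.read_state(); print(s["t"],s["tool_pos"],s["tool_rot"],s["gripper_width"],s["force"])
c=vision.capture("wrist"); crop(c,130,150,400,384,2.8,"pics/w2.png")
p=np.load("chest.npy")
def C(q):
    cc,sn=np.cos(p[2]),np.sin(p[2]); return np.array([p[0]+cc*q[0]-sn*q[1],p[1]+sn*q[0]+cc*q[1],q[2]])
print("place",C([-61,0,11]))
E
```

```text
4.3333 [ 455.99754782 -311.3894269   170.62598883] [3.12925266 0.00935362 1.48536683] 15.355209322078057 [ 0.02464614 -0.30012414 -1.38344076]
place [553.69465096 -43.17867964  11.        ]
```

View pics/w2.png

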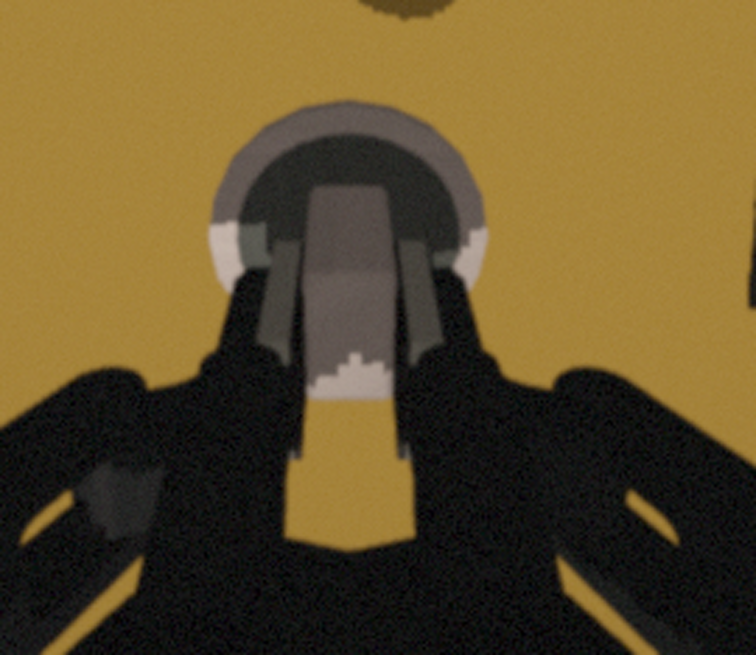

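Request:
step_arm:
  rows:
    - {"jaw": 5, "delta_pos": [12, 33, 0], "rot": [0, 0, 0]}
    - {"jaw": 5, "delta_pos": [13, 35, 0], "rot": [0, 0, 0]}
    - {"jaw": 5, "delta_pos": [13, 35, 0], "rot": [0, 0, 0]}
    - {"jaw": 5, "delta_pos": [13, 35, 0], "rot": [0, 0, 0]}
    - {"jaw": 5, "delta_pos": [13, 35, 0], "rot": [0, 0, 0]}
    - {"jaw": 5, "delta_pos": [13, 35, 0], "rot": [0, 0, 0]}
    - {"jaw": 5, "delta_pos": [13, 30, 0], "rot": [0, 0, 0]}
    - {"jaw": 5, "delta_pos": [5, 10, 0], "rot": [0, 0, 0]}

```text
t: 5.05
tool_pos: [547.5, -54.9, 161.7]
tool_rot: [3.138, 0.009, 1.477]
force: [-0.9, 0.6, -2.2]
gripper_width: 15.3
```

Request:
step_arm:
  rows:
    - {"jaw": 5, "delta_pos": [5, 7, -15], "rot": [0, 0, 0]}
    - {"jaw": 5, "delta_pos": [1, 2, -15], "rot": [0, 0, 0]}
    - {"jaw": 5, "delta_pos": [0, 0, 0], "rot": [0, 0, 0]}

```text
t: 5.3
tool_pos: [553.1, -41.2, 127.7]
tool_rot: [3.141, 0.008, 1.482]
force: [-1.4, -0.4, -2.9]
gripper_width: 15.4
```

```bash
python3 - <<'E'
from h import *
s=bot.read_state(); print(s["t"],s["tool_pos"],s["tool_rot"],s["gripper_width"],s["force"])
c=vision.capture("wrist"); crop(c,0,0,512,384,1.5,"pics/w3.png")
c=vision.capture("top"); crop(c,180,120,290,270,4,"pics/t3.png")
E
```

```text
5.3 [553.13718585 -41.17123189 127.70882686] [3.14120996 0.0083299  1.48217501] 15.39276672124648 [-1.40353295 -0.43995648 -2.94917472]
```

View pics/w3.png

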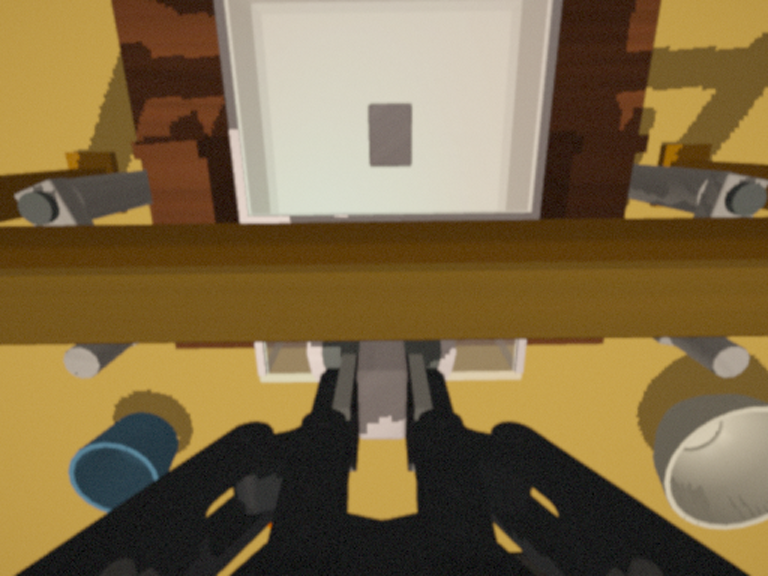

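View pics/t3.png

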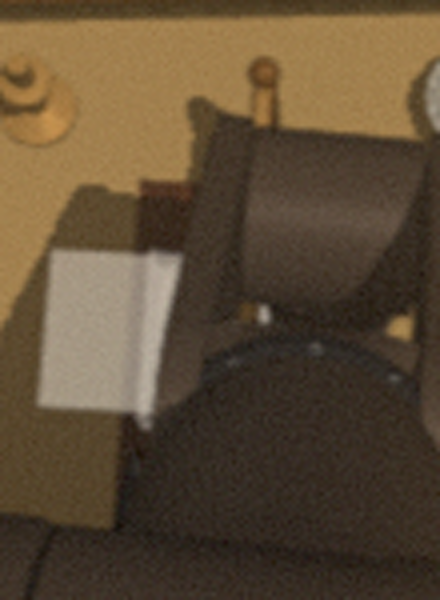

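```bash
python3 - <<'E'
from h import *
c=vision.capture("scene"); crop(c,190,60,390,260,4,"pics/s3.png")
w=vision.capture("wrist"); print(w["extrinsics"][:3,3], proj(c,w["extrinsics"][:3,3]))
E
```

```text
[561.34737788  39.31130076 272.43968722] [276.71524945 146.19065668]
```

View pics/s3.png

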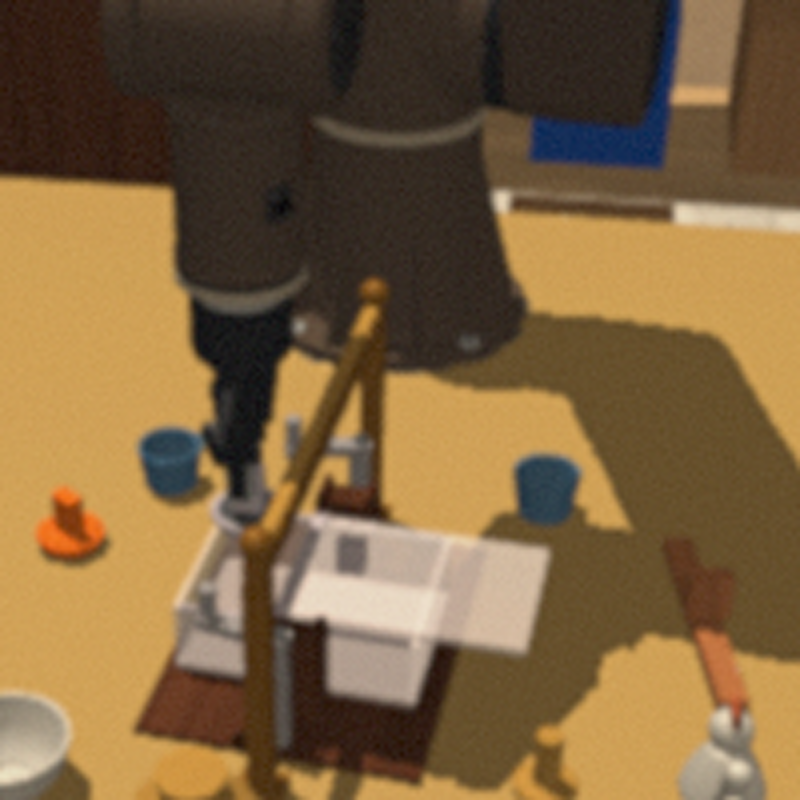

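No physical camera shows near the rail, and the dish hangs level over the opening. Lowering now.

Request:
step_arm:
  rows:
    - {"jaw": 5, "delta_pos": [0, -5, -15], "rot": [0, -0.008, 0]}
    - {"jaw": 5, "delta_pos": [0, 0, -20], "rot": [0, 0, 0]}
    - {"jaw": 5, "delta_pos": [0, 0, -15], "rot": [0, 0, 0]}
    - {"jaw": 5, "delta_pos": [0, 0, 0], "rot": [0, 0, 0]}

```text
t: 5.83
tool_pos: [557.5, -50.4, 84.2]
tool_rot: [3.12, 0.007, 1.476]
force: [-1.3, 9.9, -1.0]
gripper_width: 15.3
```

Request:
step_arm:
  rows:
    - {"jaw": 5, "delta_pos": [-1, 7, 0], "rot": [0, 0, 0]}
    - {"jaw": 5, "delta_pos": [0, 0, 0], "rot": [0, 0, 0]}

```text
t: 6.0
tool_pos: [556.5, -44.3, 84.8]
tool_rot: [3.119, 0.007, 1.473]
force: [-0.1, -0.1, -1.4]
gripper_width: 15.3
```

Request:
step_arm:
  rows:
    - {"jaw": 5, "delta_pos": [0, 1, -12], "rot": [0, 0.02, 0]}
    - {"jaw": 5, "delta_pos": [0, 0, -12], "rot": [0, 0, 0]}
    - {"jaw": 5, "delta_pos": [0, 0, -10], "rot": [0, 0, 0]}
    - {"jaw": 5, "delta_pos": [0, 0, 0], "rot": [0, 0, 0]}

```text
t: 6.33
tool_pos: [558.1, -44.4, 51.9]
tool_rot: [3.134, 0.01, 1.473]
force: [-0.3, 0.6, -1.7]
gripper_width: 15.1
```

Request:
step_arm:
  rows:
    - {"jaw": 5, "delta_pos": [0, 0, -7], "rot": [0, 0, 0]}
    - {"jaw": 5, "delta_pos": [0, 0, -3], "rot": [0, 0, 0]}
    - {"jaw": 5, "delta_pos": [0, 0, 0], "rot": [0, 0, 0]}

```text
t: 6.58
tool_pos: [557.9, -44.8, 40.9]
tool_rot: [3.134, 0.01, 1.473]
force: [0.6, -0.7, -1.4]
gripper_width: 15.3
```

Request:
step_arm:
  rows:
    - {"jaw": 5, "delta_pos": [0, 0, -2], "rot": [0, 0, 0]}
    - {"jaw": 5, "delta_pos": [0, 0, -1], "rot": [0, 0, 0]}
    - {"jaw": 5, "delta_pos": [0, 0, 0], "rot": [0, 0, 0]}

```text
t: 6.83
tool_pos: [558.0, -45.1, 38.6]
tool_rot: [3.133, 0.01, 1.473]
force: [-0.5, 1.2, -1.1]
gripper_width: 15.2
```

Request:
step_arm:
  rows:
    - {"jaw": 5, "delta_pos": [0, 0, -2], "rot": [0, 0, 0]}
    - {"jaw": 5, "delta_pos": [0, 0, 0], "rot": [0, 0, 0]}
    - {"jaw": 40, "delta_pos": [0, 0, 1], "rot": [0, 0, 0]}
    - {"jaw": 40, "delta_pos": [0, 0, 0], "rot": [0, 0, 0]}
    - {"jaw": 40, "delta_pos": [0, 0, 0], "rot": [0, 0, 0]}

```text
t: 7.25
tool_pos: [559.6, -46.0, 40.5]
tool_rot: [3.129, 0.011, 1.473]
force: [0.1, 0.7, -0.5]
gripper_width: 40.4
```

Request:
step_arm:
  rows:
    - {"jaw": 40, "delta_pos": [0, 0, 20], "rot": [0, 0, 0]}
    - {"jaw": 40, "delta_pos": [0, 0, 35], "rot": [0, 0, 0]}
    - {"jaw": 10, "delta_pos": [0, 0, 35], "rot": [0, 0, 0]}
    - {"jaw": 0, "delta_pos": [0, -10, 35], "rot": [0, 0, 0]}
    - {"jaw": 0, "delta_pos": [0, -30, 10], "rot": [0, 0, 0]}
    - {"jaw": 0, "delta_pos": [0, -30, 0], "rot": [0, 0, 0]}

```text
t: 7.75
tool_pos: [557.1, -112.8, 179.7]
tool_rot: [3.134, 0.01, 1.479]
force: [1.0, -0.4, -0.6]
gripper_width: 0.1
```

```bash
python3 - <<'E'
from h import *
s=bot.read_state(); print(s["t"],s["tool_pos"],s["tool_rot"],s["gripper_width"],s["force"])
c=vision.capture("wrist"); crop(c,0,0,512,384,1.5,"pics/w4.png")
c=vision.capture("scene"); crop(c,200,120,360,260,5,"pics/s4.png")
p=np.load("chest.npy")
def C(q):
    cc,sn=np.cos(p[2]),np.sin(p[2]); return np.array([p[0]+cc*q[0]-sn*q[1],p[1]+sn*q[0]+cc*q[1],q[2]]).round(1)
for q in [(-57,-85,116),(-57,-112,116),(-57,85,116),(-57,112,116)]: print(q,C(q))
E
```

```text
7.75 [ 557.12192379 -112.79614714  179.70301889] [3.13366928 0.01025318 1.47870928] 0.11227219588599842 [ 0.98144858 -0.36073003 -0.60868855]
(-57, -85, 116) [638.8 -45.1 116. ]
(-57, -112, 116) [665.7 -47.  116. ]
(-57, 85, 116) [469.2 -33.3 116. ]
(-57, 112, 116) [442.2 -31.4 116. ]
```

View pics/w4.png

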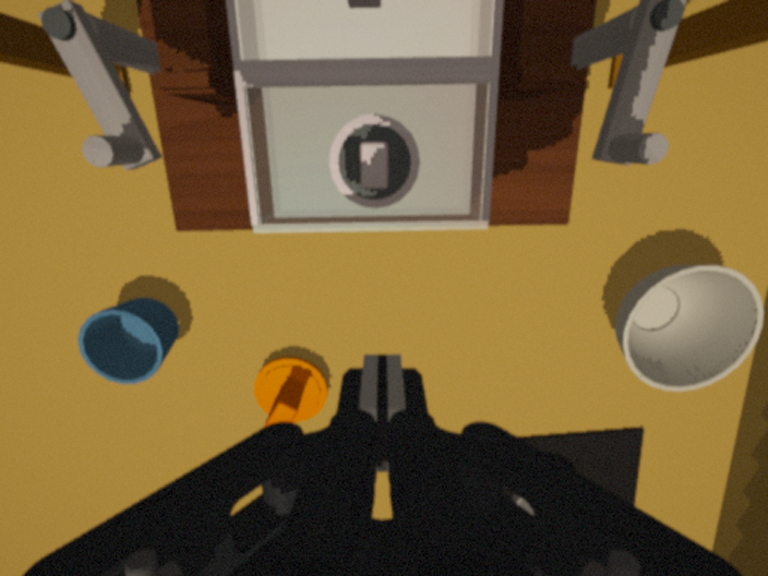

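View pics/s4.png

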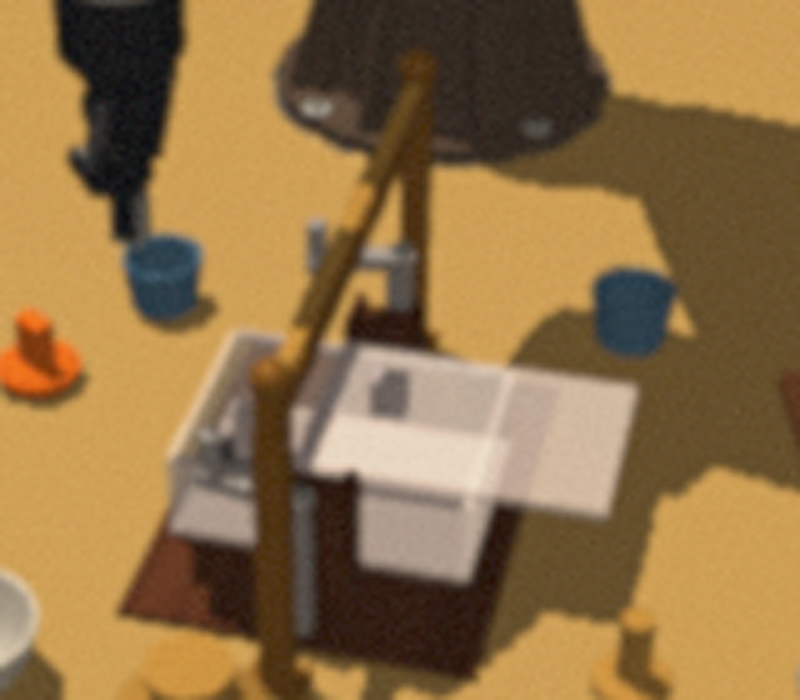

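Dish stands in the box (wrist pixel (250,107)), upright and clear of the lid edge. The keeper pegs (wrist (435,98) and (65,100)) are close to the bar's path, so I'll swing both keepers further out first. Far one first.

Request:
step_arm:
  rows:
    - {"jaw": 0, "delta_pos": [30, 25, 0], "rot": [0, 0, 0]}
    - {"jaw": 0, "delta_pos": [35, 20, 0], "rot": [0, 0, 0]}
    - {"jaw": 0, "delta_pos": [10, 10, -25], "rot": [0, 0, 0]}
    - {"jaw": 0, "delta_pos": [0, 0, -35], "rot": [0, 0, 0]}
    - {"jaw": 0, "delta_pos": [0, 0, 0], "rot": [0, 0, 0]}

```text
t: 8.27
tool_pos: [635.4, -59.3, 117.9]
tool_rot: [3.13, 0.01, 1.469]
force: [-2.5, -0.7, -0.7]
gripper_width: -0.4
```

Request:
step_arm:
  rows:
    - {"jaw": 0, "delta_pos": [10, 6, 0], "rot": [0, 0, 0]}
    - {"jaw": 0, "delta_pos": [10, 0, 0], "rot": [0, 0, 0]}
    - {"jaw": 0, "delta_pos": [10, 0, 0], "rot": [0, 0, 0]}
    - {"jaw": 0, "delta_pos": [5, 0, 0], "rot": [0, 0, 0]}
    - {"jaw": 0, "delta_pos": [0, 0, 0], "rot": [0, 0, 0]}
    - {"jaw": 0, "delta_pos": [-10, -10, 0], "rot": [0, 0, 0]}
    - {"jaw": 0, "delta_pos": [-20, -15, 20], "rot": [0, 0, 0]}
    - {"jaw": 0, "delta_pos": [-20, -15, 30], "rot": [0, 0, 0]}

```text
t: 8.93
tool_pos: [621.7, -91.5, 169.4]
tool_rot: [3.135, 0.01, 1.472]
force: [-0.6, -0.6, 1.1]
gripper_width: 0.0
```

```bash
python3 - <<'E'
from h import *
s=bot.read_state(); print(s["t"],s["tool_pos"],s["tool_rot"],s["gripper_width"],s["force"])
c=vision.capture("wrist"); crop(c,0,0,512,384,1.5,"pics/w5.png")
E
```

```text
8.9333 [621.72224584 -91.50944019 169.37574899] [3.13519258 0.00970287 1.47241383] 0.03966861738170388 [-0.58387593 -0.58347861  1.06339763]
```

View pics/w5.png

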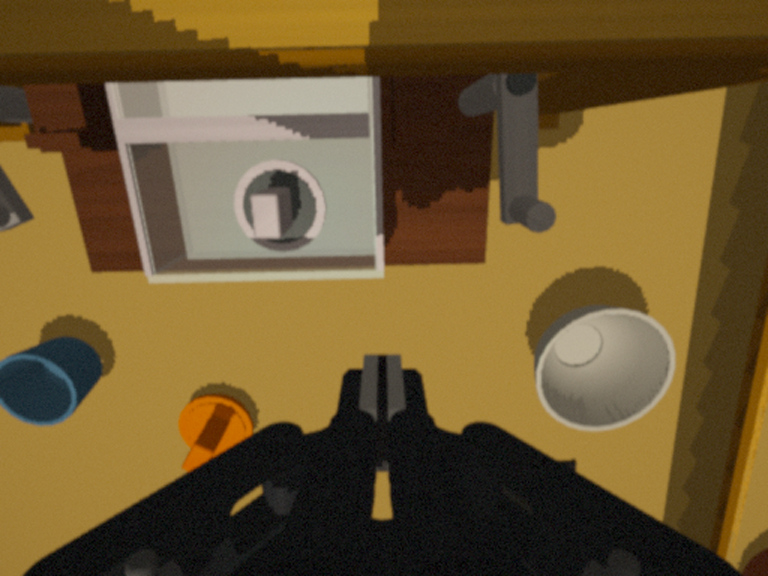

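Request:
step_arm:
  rows:
    - {"jaw": 0, "delta_pos": [-38, 5, 0], "rot": [0, 0, 0]}
    - {"jaw": 0, "delta_pos": [-38, 10, 0], "rot": [0, 0, 0]}
    - {"jaw": 0, "delta_pos": [-38, 15, 0], "rot": [0, 0, 0]}
    - {"jaw": 0, "delta_pos": [-25, 15, -15], "rot": [0, 0, 0]}
    - {"jaw": 0, "delta_pos": [0, 8, -30], "rot": [0, 0, 0]}
    - {"jaw": 0, "delta_pos": [0, 0, 0], "rot": [0, 0, 0]}

```text
t: 9.48
tool_pos: [472.8, -46.3, 138.7]
tool_rot: [3.116, 0.013, 1.464]
force: [-1.7, -0.1, -1.0]
gripper_width: -0.3
```

Request:
step_arm:
  rows:
    - {"jaw": 0, "delta_pos": [5, 7, -12], "rot": [0, 0, 0]}
    - {"jaw": 0, "delta_pos": [0, 0, -10], "rot": [0, 0, 0]}
    - {"jaw": 0, "delta_pos": [0, 0, 0], "rot": [0, 0, 0]}

```text
t: 9.73
tool_pos: [477.6, -40.8, 119.1]
tool_rot: [3.114, 0.014, 1.464]
force: [-0.7, 0.5, 0.1]
gripper_width: -0.3
```

Request:
step_arm:
  rows:
    - {"jaw": 0, "delta_pos": [-10, 5, 0], "rot": [0, 0, 0]}
    - {"jaw": 0, "delta_pos": [-10, 0, 0], "rot": [0, 0, 0]}
    - {"jaw": 0, "delta_pos": [-10, 0, 0], "rot": [0, 0, 0]}
    - {"jaw": 0, "delta_pos": [-5, 0, 0], "rot": [0, 0, 0]}
    - {"jaw": 0, "delta_pos": [0, 0, 0], "rot": [0, 0, 0]}
    - {"jaw": 0, "delta_pos": [10, -10, 0], "rot": [0, 0, 0]}
    - {"jaw": 0, "delta_pos": [20, -15, 25], "rot": [0, 0, 0]}
    - {"jaw": 0, "delta_pos": [20, -15, 35], "rot": [0, 0, 0]}

```text
t: 10.4
tool_pos: [484.3, -76.8, 179.1]
tool_rot: [3.124, 0.013, 1.466]
force: [1.7, -0.7, -0.5]
gripper_width: -0.0
```

```bash
python3 - <<'E'
from h import *
s=bot.read_state(); print(s["t"],s["tool_pos"],s["tool_rot"],s["gripper_width"],s["force"])
c=vision.capture("wrist"); crop(c,0,0,512,384,1.5,"pics/w6.png")
p=np.load("chest.npy")
def C(q):
    cc,sn=np.cos(p[2]),np.sin(p[2]); return np.array([p[0]+cc*q[0]-sn*q[1],p[1]+sn*q[0]+cc*q[1],q[2]]).round(1)
for q in [(200,0),(172,0),(101,0),(102.5,0)]: print(q,C(q+(58,)))
E
```

```text
10.4 [484.31955648 -76.77054692 179.11740924] [3.12381963 0.01282448 1.46607568] -0.013870702982359626 [ 1.71041391 -0.71211997 -0.51862375]
(200, 0) [571.8 217.2  58. ]
(172, 0) [569.9 189.3  58. ]
(101, 0) [564.9 118.4  58. ]
(102.5, 0) [565.  119.9  58. ]
```

View pics/w6.png

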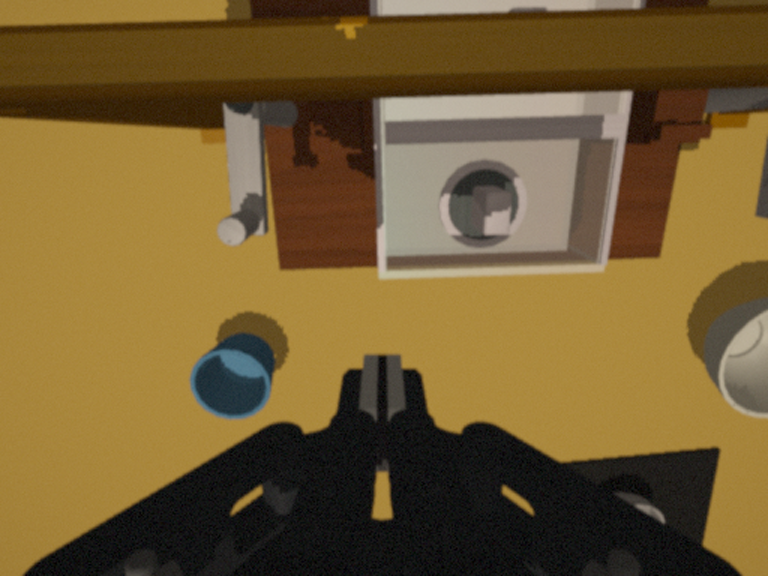

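Request:
step_arm:
  rows:
    - {"jaw": 20, "delta_pos": [0, -5, 40], "rot": [0, 0, 0]}
    - {"jaw": 50, "delta_pos": [10, 5, 40], "rot": [0, 0, 0]}
    - {"jaw": 50, "delta_pos": [12, 30, 20], "rot": [0, 0, 0.01]}
    - {"jaw": 50, "delta_pos": [12, 38, 0], "rot": [0, 0, 0.01]}
    - {"jaw": 50, "delta_pos": [12, 38, 0], "rot": [0, 0, 0.01]}
    - {"jaw": 50, "delta_pos": [12, 38, 0], "rot": [0, 0, 0]}
    - {"jaw": 50, "delta_pos": [12, 38, 0], "rot": [0, 0, 0]}
    - {"jaw": 50, "delta_pos": [12, 38, 0], "rot": [0, 0, 0]}

```text
t: 11.12
tool_pos: [583.4, 138.4, 294.1]
tool_rot: [3.095, 0.014, 1.484]
force: [0.9, -0.6, -0.4]
gripper_width: 49.9
```

Request:
step_arm:
  rows:
    - {"jaw": 50, "delta_pos": [5, 38, 0], "rot": [0, 0, 0]}
    - {"jaw": 50, "delta_pos": [5, 38, 0], "rot": [0, 0, 0]}
    - {"jaw": 50, "delta_pos": [0, 20, -20], "rot": [0, 0, 0]}
    - {"jaw": 50, "delta_pos": [0, 0, -20], "rot": [0, 0, 0]}
    - {"jaw": 50, "delta_pos": [0, 0, 0], "rot": [0, 0, 0]}

```text
t: 11.53
tool_pos: [599.6, 247.9, 254.8]
tool_rot: [3.088, 0.008, 1.489]
force: [0.4, -0.7, -1.0]
gripper_width: 50.2
```

Request:
step_arm:
  rows:
    - {"jaw": 50, "delta_pos": [-14, -13, -30], "rot": [0, 0.05, 0]}
    - {"jaw": 50, "delta_pos": [-14, -13, -36], "rot": [0, 0, 0]}
    - {"jaw": 50, "delta_pos": [0, 0, -40], "rot": [0, 0, 0]}
    - {"jaw": 50, "delta_pos": [0, 0, -40], "rot": [0, 0, 0]}
    - {"jaw": 50, "delta_pos": [0, 0, -30], "rot": [0, 0, 0]}
    - {"jaw": 50, "delta_pos": [0, 0, -10], "rot": [0, 0, 0]}
    - {"jaw": 50, "delta_pos": [0, 0, 0], "rot": [0, 0, 0]}

```text
t: 12.12
tool_pos: [577.1, 218.4, 69.8]
tool_rot: [3.129, 0.008, 1.488]
force: [-0.7, -1.3, 0.3]
gripper_width: 50.2
```

Request:
step_arm:
  rows:
    - {"jaw": 50, "delta_pos": [-5, -10, -9], "rot": [0, 0, 0]}
    - {"jaw": 50, "delta_pos": [-2, -15, 0], "rot": [0, 0, 0]}
    - {"jaw": 50, "delta_pos": [-1, -15, 0], "rot": [0, 0, 0]}
    - {"jaw": 50, "delta_pos": [-1, -15, 0], "rot": [0, 0, 0]}
    - {"jaw": 50, "delta_pos": [-1, -15, 0], "rot": [0, 0, 0]}
    - {"jaw": 50, "delta_pos": [-1, -10, 0], "rot": [0, 0, 0]}
    - {"jaw": 50, "delta_pos": [0, 0, 0], "rot": [0, 0, 0]}

```text
t: 12.7
tool_pos: [574.0, 133.2, 73.6]
tool_rot: [3.117, 0.003, 1.487]
force: [1.7, 0.9, 0.1]
gripper_width: 50.2
```

```bash
python3 - <<'E'
from h import *
c=vision.capture("wrist"); crop(c,0,0,512,384,1.5,"pics/w7.png")
c=vision.capture("scene"); crop(c,200,100,360,240,5,"pics/s7.png")
E
```

```text
(no output)
```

View pics/w7.png

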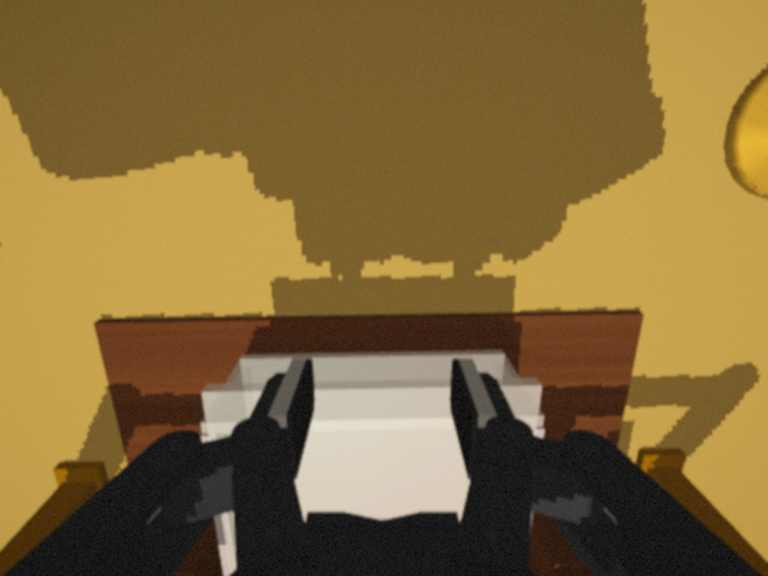

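View pics/s7.png

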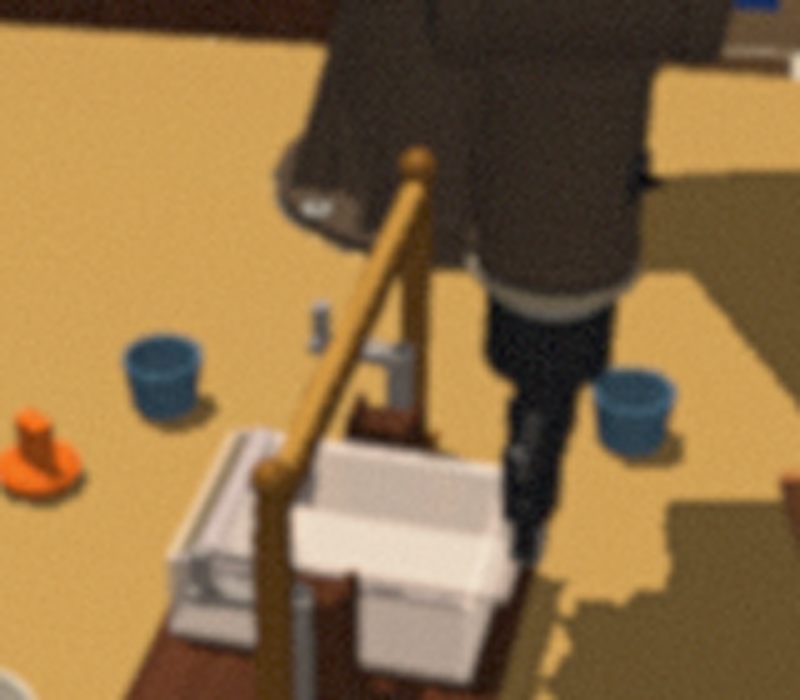

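The lid moved with the fingers and is nearly shut. I'll lower a little and finish the push.

Request:
step_arm:
  rows:
    - {"jaw": 50, "delta_pos": [0, 0, -9], "rot": [0, 0.02, 0]}
    - {"jaw": 50, "delta_pos": [0, -6, -4], "rot": [0, 0, 0]}
    - {"jaw": 50, "delta_pos": [0, -6, -3], "rot": [0, 0, 0]}
    - {"jaw": 50, "delta_pos": [0, 0, 0], "rot": [0, 0, 0]}

```text
t: 13.13
tool_pos: [574.2, 126.7, 70.1]
tool_rot: [3.136, 0.001, 1.489]
force: [-6.8, -2.0, 10.9]
gripper_width: 50.1
```

```bash
python3 - <<'E'
from h import *
c=vision.capture("wrist"); crop(c,110,200,390,384,2.8,"pics/w8.png")
p=np.load("chest.npy")
def C(q):
    cc,sn=np.cos(p[2]),np.sin(p[2]); return np.array([p[0]+cc*q[0]-sn*q[1],p[1]+sn*q[0]+cc*q[1],q[2]])
for q in [(90,-70,66),(90,70,66),(90,-64,74),(90,64,74),(105,-64,74),(105,64,74)]: print(q,((proj(c,C(q))-[110,200])*2.8).round())
E
```

```text
(90, -70, 66) [693. 207.]
(90, 70, 66) [ 34. 216.]
(90, -64, 74) [677. 230.]
(90, 64, 74) [ 47. 239.]
(105, -64, 74) [684. 166.]
(105, 64, 74) [ 35. 174.]
```

View pics/w8.png

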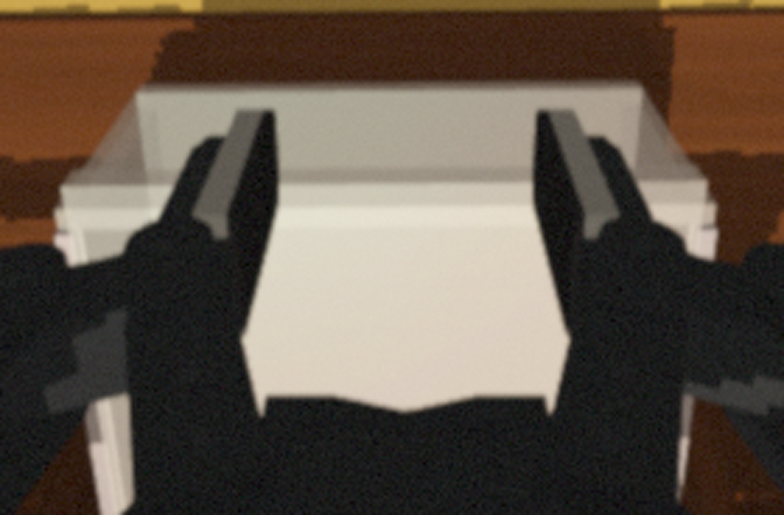

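The lid's edge is at about x 102 (12 mm still open), and the fingertips are resting on top of it. I'll lift, back off and come in lower.

Request:
step_arm:
  rows:
    - {"jaw": 50, "delta_pos": [0, 0, 8], "rot": [0, 0, 0]}
    - {"jaw": 50, "delta_pos": [0, 12, 4], "rot": [0, 0, 0]}
    - {"jaw": 50, "delta_pos": [0, 15, 0], "rot": [0, 0, 0]}
    - {"jaw": 50, "delta_pos": [0, 3, -14], "rot": [0, 0, 0]}
    - {"jaw": 50, "delta_pos": [0, 0, -14], "rot": [0, 0, 0]}
    - {"jaw": 50, "delta_pos": [0, 0, 0], "rot": [0, 0, 0]}

```text
t: 13.68
tool_pos: [577.2, 165.1, 56.9]
tool_rot: [3.132, -0.001, 1.492]
force: [-1.6, -0.7, -0.2]
gripper_width: 50.1
```

Request:
step_arm:
  rows:
    - {"jaw": 50, "delta_pos": [-2, -10, -2], "rot": [0, 0, 0]}
    - {"jaw": 50, "delta_pos": [-2, -10, -2], "rot": [0, 0, 0]}
    - {"jaw": 50, "delta_pos": [-2, -8, -2], "rot": [0, 0, 0]}
    - {"jaw": 50, "delta_pos": [-2, -6, -2], "rot": [0, 0, 0]}
    - {"jaw": 50, "delta_pos": [0, -3, 0], "rot": [0, 0, 0]}
    - {"jaw": 50, "delta_pos": [0, 0, 0], "rot": [0, 0, 0]}

```text
t: 14.18
tool_pos: [568.8, 126.1, 49.3]
tool_rot: [3.132, -0.001, 1.493]
force: [0.4, 0.9, -0.3]
gripper_width: 50.0
```

Request:
step_arm:
  rows:
    - {"jaw": 50, "delta_pos": [0, -4, 0], "rot": [0, 0, 0]}
    - {"jaw": 50, "delta_pos": [0, -4, 0], "rot": [0, 0, 0]}
    - {"jaw": 50, "delta_pos": [0, 0, 0], "rot": [0, 0, 0]}

```text
t: 14.43
tool_pos: [568.8, 120.6, 49.7]
tool_rot: [3.131, -0.006, 1.49]
force: [-0.1, -0.1, -1.3]
gripper_width: 50.1
```

```bash
python3 - <<'E'
from h import *
c=vision.capture("wrist"); crop(c,110,200,390,384,2.8,"pics/w9.png")
E
```

```text
(no output)
```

View pics/w9.png

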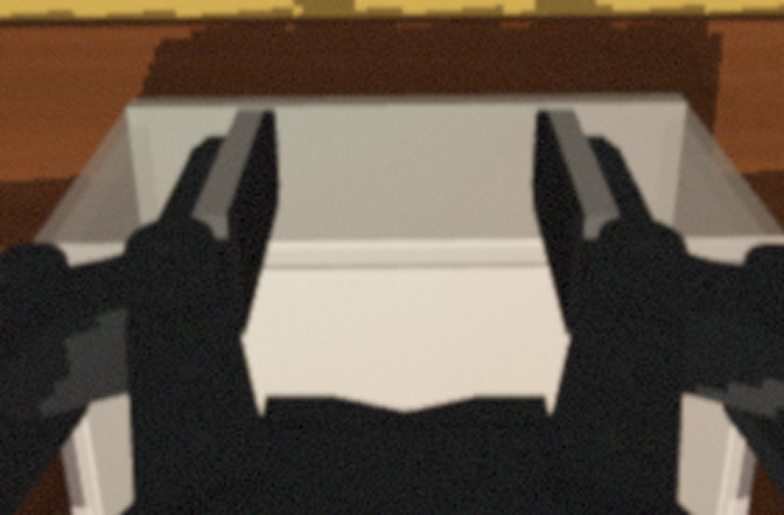

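Request:
step_arm:
  rows:
    - {"jaw": 50, "delta_pos": [0, -4, 0], "rot": [0, 0, 0]}
    - {"jaw": 50, "delta_pos": [0, -2, 0], "rot": [0, 0, 0]}
    - {"jaw": 50, "delta_pos": [0, 0, 0], "rot": [0, 0, 0]}

```text
t: 14.73
tool_pos: [568.9, 121.3, 50.0]
tool_rot: [3.131, -0.013, 1.49]
force: [-0.6, -0.3, 0.7]
gripper_width: 49.7
```

Request:
step_arm:
  rows:
    - {"jaw": 50, "delta_pos": [0, 6, 0], "rot": [0, 0, 0]}
    - {"jaw": 50, "delta_pos": [0, 0, 0], "rot": [0, 0, 0]}

```text
t: 14.9
tool_pos: [569.2, 127.8, 50.3]
tool_rot: [3.13, -0.013, 1.49]
force: [-0.4, -0.3, 0.0]
gripper_width: 49.6
```

```bash
python3 - <<'E'
from h import *
s=bot.read_state(); print(s["t"],s["tool_pos"],s["tool_rot"],s["joint_positions"],s["force"])
c=vision.capture("scene"); crop(c,190,60,390,240,4,"pics/s10.png")
c=vision.capture("top"); crop(c,170,110,300,300,3,"pics/t10.png")
E
```

```text
14.9 [569.20622328 127.82357337  50.29995799] [ 3.13018522 -0.01293465  1.48986634] [0.16268455 0.61914735 1.90585756 0.01729469 0.60246634 0.2295076 ] [-0.41491956 -0.33520111  0.0423852 ]
```

View pics/s10.png

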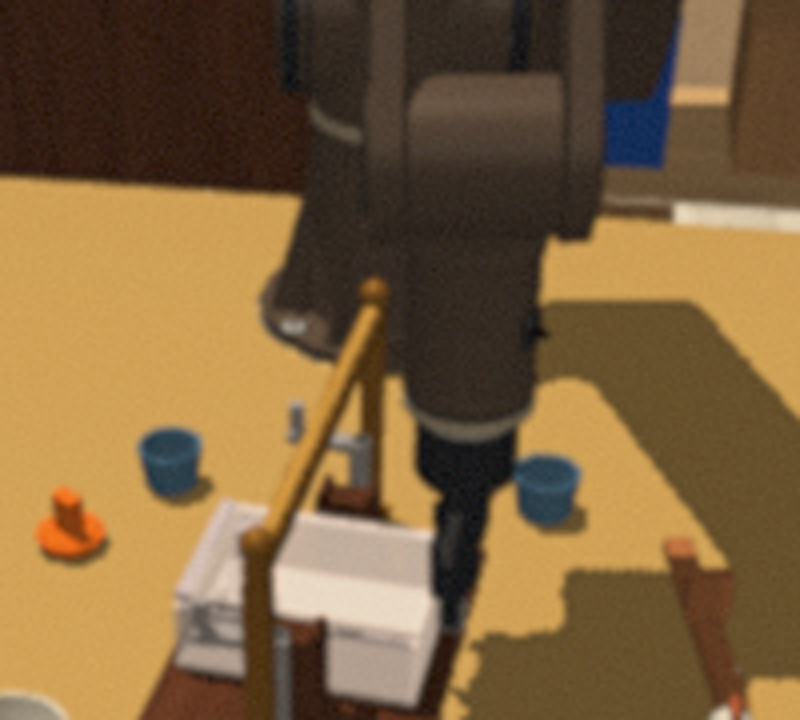

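View pics/t10.png

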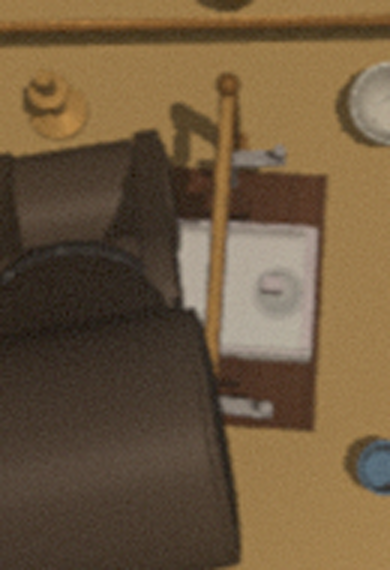

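Request:
step_arm:
  rows:
    - {"jaw": 50, "delta_pos": [0, 20, 0], "rot": [0, 0, 0]}
    - {"jaw": 50, "delta_pos": [0, 35, 5], "rot": [0, 0, 0]}
    - {"jaw": 50, "delta_pos": [0, 35, 20], "rot": [0, 0, 0]}
    - {"jaw": 50, "delta_pos": [0, 20, 36], "rot": [0, 0, 0]}
    - {"jaw": 50, "delta_pos": [0, 0, 40], "rot": [0, 0, 0]}
    - {"jaw": 50, "delta_pos": [0, 0, 40], "rot": [0, 0, 0]}
    - {"jaw": 60, "delta_pos": [0, 0, 40], "rot": [0, 0, 0]}

```text
t: 15.58
tool_pos: [563.0, 237.2, 229.3]
tool_rot: [-3.139, -0.005, 1.486]
force: [0.9, -0.3, 0.1]
gripper_width: 59.7
```

```bash
python3 - <<'E'
from h import *
s=bot.read_state(); print(s["t"],s["tool_pos"],s["tool_rot"])
c=vision.capture("top"); crop(c,180,120,290,270,4,"pics/t11.png")
crop(vision.capture("scene"),220,120,350,250,5,"pics/s11.png")
E
```

```text
15.5833 [563.00313234 237.16902588 229.25089755] [-3.13853891 -0.00487643  1.4864322 ]
```

View pics/t11.png

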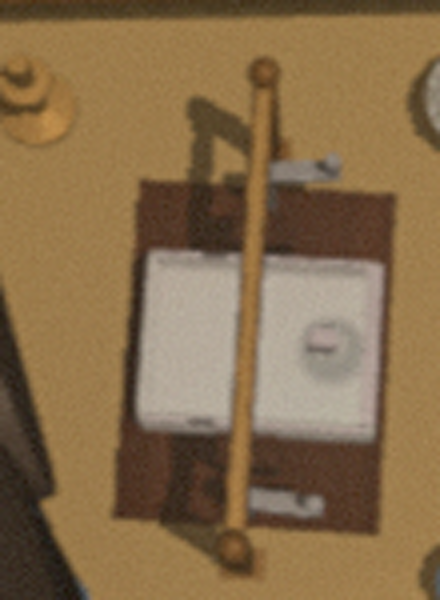

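View pics/s11.png

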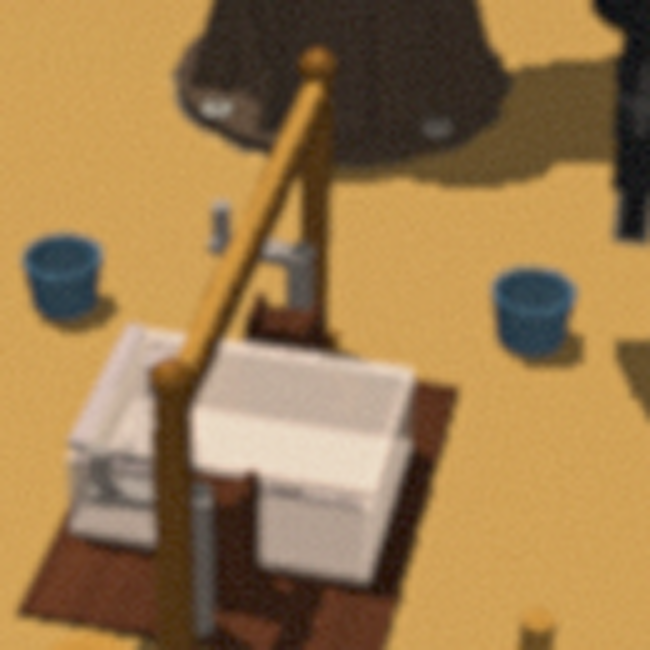

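```bash
python3 - <<'E'
from h import *
c=vision.capture("top"); crop(c,205,180,285,235,10,"pics/t12.png")
p=np.load("chest.npy")
def C(q):
    cc,sn=np.cos(p[2]),np.sin(p[2]); return np.array([p[0]+cc*q[0]-sn*q[1],p[1]+sn*q[0]+cc*q[1],q[2]])
for q in [(-66,-8,102),(-44,-8,102),(-66,8,102),(-44,8,102),(-100,-64,74),(-100,64,74),(-95,-64,74),(-95,64,74),(-100,-70,66),(-100,70,66)]: print(q,((proj(c,C(q))-[205,180])*10).round())
E
```

```text
(-66, -8, 102) [593. 217.]
(-44, -8, 102) [524. 213.]
(-66, 8, 102) [591. 267.]
(-44, 8, 102) [521. 263.]
(-100, -64, 74) [706.  67.]
(-100, 64, 74) [688. 461.]
(-95, -64, 74) [690.  67.]
(-95, 64, 74) [672. 460.]
(-100, -70, 66) [706.  55.]
(-100, 70, 66) [686. 483.]
```

View pics/t12.png

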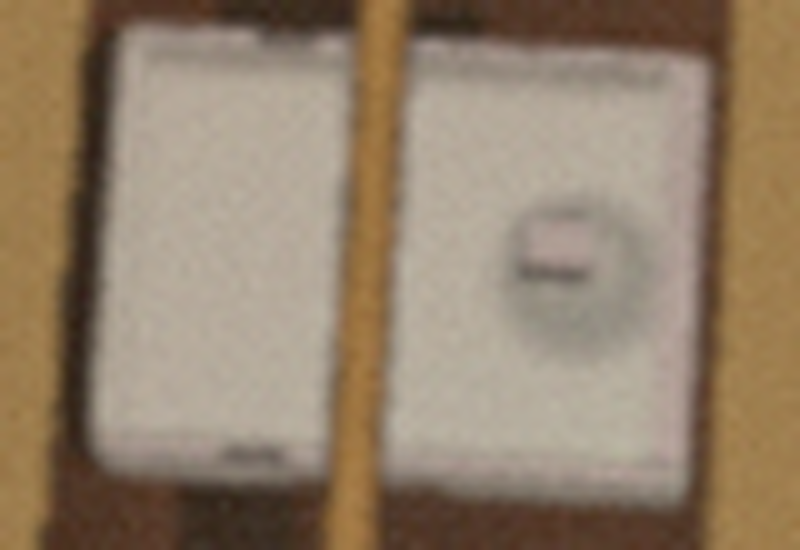

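```bash
python3 - <<'E'
from h import *
c=vision.capture("top")
p=np.load("chest.npy")
def C(q):
    cc,sn=np.cos(p[2]),np.sin(p[2]); return np.array([p[0]+cc*q[0]-sn*q[1],p[1]+sn*q[0]+cc*q[1],q[2]])
for q in [(90,-64,74),(90,64,74),(90,-70,66),(90,70,66)]: print(q,((proj(c,C(q))-[205,180])*10).round())
w=vision.capture("wrist"); crop(w,0,0,512,384,1.5,"pics/w12.png")
print([proj(w,C(q)).round()*1.5 for q in [(90,-64,74),(90,64,74),(90,-70,66),(90,70,66)]])
E
```

```text
(90, -64, 74) [119.  37.]
(90, 64, 74) [ 91. 429.]
(90, -70, 66) [122.  25.]
(90, 70, 66) [ 92. 451.]
[array([474., 420.]), array([315. , 421.5]), array([480., 414.]), array([309. , 415.5])]
```

View pics/w12.png

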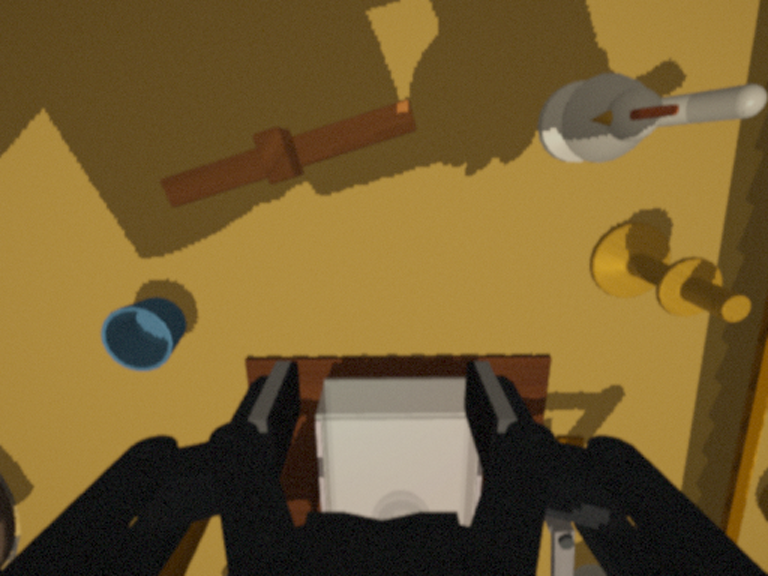

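The lid's left edge and tab both match the shut position (tab top at pixels 522–590 against 522–592 predicted). Next, measuring the bar from the wrist view.

```bash
python3 - <<'E'
from h import *
w=vision.capture("wrist"); crop(w,100,55,290,145,4,"pics/w13.png")
L=onz(w,167/1.5,193/1.5,14);R=onz(w,411/1.5,114/1.5,14)
print(L,R,(L+R)/2,np.linalg.norm(L-R),np.arctan2(R[1]-L[1],R[0]-L[0]))
E
```

```text
[393.45817623 296.25514903  14.        ] [594.50857521 338.93205262  14.        ] [493.98337572 317.59360082  14.        ] 205.53000031492786 0.20916501244214714
```

View pics/w13.png

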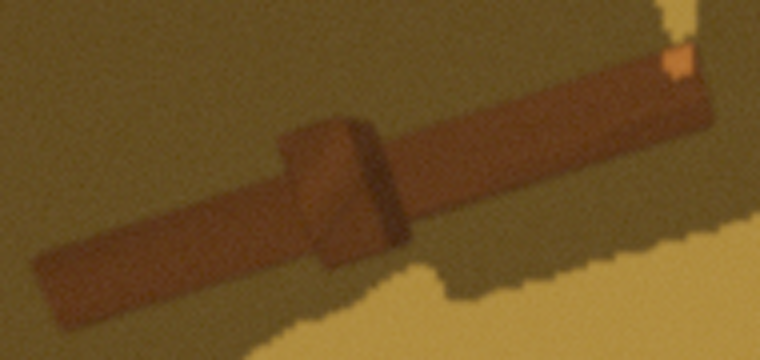

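```bash
python3 - <<'E'
from h import *
w=vision.capture("wrist")
f=lambda u,v,z:onz(w,100+u/4,55+v/4,z)[:2]
P=np.array([f(280,135,54),f(348,118,54),f(388,248,54),f(330,268,54)]);print(P.round(1),P.mean(0))
d=P[1]+P[2]-P[0]-P[3];print(np.arctan2(d[1],d[0])); 
L=f(51,295,14);R=f(703,85,14);d=R-L;print((L+R)/2,np.linalg.norm(d),np.arctan2(d[1],d[0]))
p=np.load("chest.npy")
def C(q):
    cc,sn=np.cos(p[2]),np.sin(p[2]); return np.array([p[0]+cc*q[0]-sn*q[1],p[1]+sn*q[0]+cc*q[1],q[2]]).round(1)
for q in [(0,0,80),(-100,0,200),(-35,0,145),(-8,0,110)]: print(q,C(q))
from scipy.spatial.transform import Rotation as Ro
# tool orientation for tilt th from vertical; jaw axis angle a; tool z pointing toward +chest x & down
for a,th in [(0.209,0.785),(-0.0695,0.785)]:
    y=np.array([np.cos(a),np.sin(a),0]); y=-y
    h=np.array([-np.sin(a),np.cos(a),0]) # horizontal perp (~+y)
    z=np.sin(th)*h-np.cos(th)*np.array([0,0,1])
    best=None
    for sgn in (1,-1):
        Y=sgn*y;X=np.cross(Y,z);M=Ro.from_matrix(np.stack([X,Y,z],1))
        cur=Ro.from_euler("xyz",bot.read_state()["tool_rot"])
        print(a,sgn,M.as_euler("xyz"),"rotvec from cur",(M*cur.inv()).as_rotvec())
E
```

```text
[[483.3 333. ]
 [501.4 335.6]
 [506.9 302.6]
 [490.7 298.8]] [495.58794998 317.50231861]
0.1842778229440677
[495.22849182 316.99603009] 205.38721197848236 0.20781086426806789
(0, 0, 80) [557.9  17.7  80. ]
(-100, 0, 200) [551.  -82.1 200. ]
(-35, 0, 145) [555.5 -17.2 145. ]
(-8, 0, 110) [557.4   9.7 110. ]
0.209 1 [ 3.14159265  0.785      -1.36179633] rotvec from cur [-0.07415757  1.11103495 -2.64331282]
0.209 -1 [ 3.14159265 -0.785       1.77979633] rotvec from cur [0.78189681 0.04441567 0.27779799]
-0.0695 1 [ 3.14159265  0.785      -1.64029633] rotvec from cur [ 0.08719008  1.19881357 -2.88481385]
-0.0695 -1 [ 3.14159265 -0.785       1.50129633] rotvec from cur [ 0.7778292  -0.06432155  0.01362221]
```

Request:
step_arm:
  rows:
    - {"jaw": 70, "delta_pos": [-7, 5, -8], "rot": [0.1, 0.005, 0.035]}
    - {"jaw": 85, "delta_pos": [-7, 5, -8], "rot": [0.1, 0.005, 0.035]}
    - {"jaw": 85, "delta_pos": [-7, 5, -10], "rot": [0.1, 0.005, 0.035]}
    - {"jaw": 85, "delta_pos": [-7, 5, -10], "rot": [0.1, 0.005, 0.035]}
    - {"jaw": 85, "delta_pos": [-7, 5, -10], "rot": [0.1, 0.005, 0.035]}
    - {"jaw": 85, "delta_pos": [-7, 0, -10], "rot": [0.1, 0.005, 0.035]}
    - {"jaw": 85, "delta_pos": [-7, 0, -10], "rot": [0.1, 0.005, 0.035]}
    - {"jaw": 85, "delta_pos": [-3, 0, -10], "rot": [0.08, 0.005, 0.035]}

```text
t: 16.6
tool_pos: [511.2, 262.4, 148.6]
tool_rot: [3.137, -0.77, 1.775]
force: [-0.6, -0.6, -0.0]
gripper_width: 85.0
```

```bash
cat > tgt.py <<'E'
from h import *
from scipy.spatial.transform import Rotation as Ro
import sys
def goal(a,th):
    y=np.array([np.cos(a),np.sin(a),0]); h=np.array([-np.sin(a),np.cos(a),0]); z=np.sin(th)*h-np.cos(th)*np.array([0,0,1])
    return Ro.from_matrix(np.stack([np.cross(y,z),y,z],1)),h,z
def report(a,th,grasp=None,tcp=None):
    M,h,z=goal(a,th); s=bot.read_state(); cur=Ro.from_euler("xyz",s["tool_rot"])
    T=np.array(tcp,float) if tcp is not None else np.array(grasp)+19*z
    print("t",s["t"],"tcp",np.round(s["tool_pos"],1),"target",T.round(1),"delta",(T-s["tool_pos"]).round(1),"rot",(M*cur.inv()).as_rotvec().round(3),"F",np.round(s["force"],1),"w",round(s["gripper_width"],1),"j",np.round(s["joint_positions"],2))
E
python3 - <<'E'
from tgt import *
M,h,z=goal(.208,.785); print(h,z)
g=np.array([495,317,40])-6*h*np.array([1,1,0])
report(.208,.785,grasp=g)
E
```

```text
[-0.20650342  0.97844588  0.        ] [-0.14596182  0.69159019 -0.70738827]
t 16.6 tcp [511.2 262.4 148.6] target [493.5 324.3  26.6] delta [ -17.7   61.8 -122. ] rot [0.014 0.006 0.007] F [-0.6 -0.6 -0. ] w 85.0 j [-0.04  0.61  1.95  0.91  1.03 -0.91]
```

Request:
step_arm:
  rows:
    - {"jaw": 85, "delta_pos": [-4, 7, -27], "rot": [0.014, 0.006, 0.007]}
    - {"jaw": 85, "delta_pos": [-3, 7, -27], "rot": [0, 0, 0]}
    - {"jaw": 85, "delta_pos": [-2, 6, -26], "rot": [0, 0, 0]}
    - {"jaw": 85, "delta_pos": [0, 0, 0], "rot": [0, 0, 0]}

```text
t: 16.93
tool_pos: [499.1, 278.1, 58.0]
tool_rot: [-3.126, -0.792, 1.76]
force: [-1.8, 0.0, -0.5]
gripper_width: 84.9
```

```bash
python3 - <<'E'
from tgt import *
M,h,z=goal(.208,.785)
g=np.array([495,317,40])-6*h
report(.208,.785,grasp=g)
w=vision.capture("wrist"); crop(w,0,0,512,384,1.5,"pics/w14.png")
for q in [(495,317,54)]: print(proj(w,q)*1.5)
E
```

```text
t 16.9333 tcp [499.1 278.1  58. ] target [493.5 324.3  26.6] delta [ -5.6  46.2 -31.4] rot [-0.005 -0.012  0.007] F [-1.8  0.  -0.5] w 84.9 j [-0.02  0.78  1.98  1.03  0.94 -1.09]
[391.18615636 286.08703131]
```

View pics/w14.png

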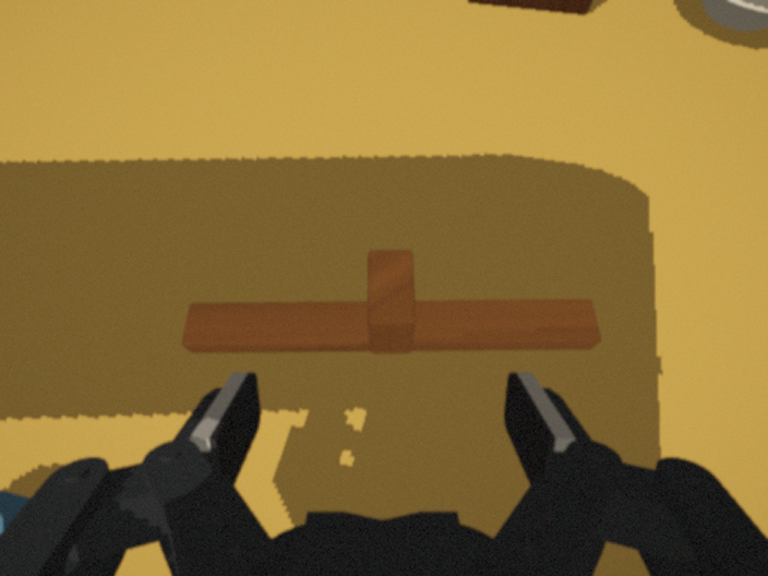

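Request:
step_arm:
  rows:
    - {"jaw": 85, "delta_pos": [-1, 7, 6], "rot": [-0.005, -0.012, 0.007]}
    - {"jaw": 85, "delta_pos": [-1, 13, -9], "rot": [0, 0, 0]}
    - {"jaw": 85, "delta_pos": [-1, 13, -11], "rot": [0, 0, 0]}
    - {"jaw": 85, "delta_pos": [-1, 9, -9], "rot": [0, 0, 0]}
    - {"jaw": 85, "delta_pos": [0, 0, 0], "rot": [0, 0, 0]}

```text
t: 17.4
tool_pos: [497.9, 322.3, 43.2]
tool_rot: [3.132, -0.785, 1.786]
force: [0.7, 0.0, -0.3]
gripper_width: 85.1
```

```bash
python3 - <<'E'
from tgt import *
M,h,z=goal(.208,.785)
g=np.array([495,317,40])-6*h
report(.208,.785,grasp=g)
E
```

```text
t 17.4 tcp [497.9 322.3  43.2] target [493.5 324.3  26.6] delta [ -4.4   2.  -16.6] rot [-0.001  0.007  0.   ] F [ 0.7  0.  -0.3] w 85.1 j [ 0.06  0.8   1.98  1.12  0.89 -1.12]
```

Request:
step_arm:
  rows:
    - {"jaw": 85, "delta_pos": [-3, 1, -9], "rot": [0, 0.007, 0]}
    - {"jaw": 85, "delta_pos": [-2, 1, -8], "rot": [0, 0, 0]}
    - {"jaw": 85, "delta_pos": [0, 0, 0], "rot": [0, 0, 0]}

```text
t: 17.65
tool_pos: [493.5, 325.0, 28.0]
tool_rot: [3.136, -0.786, 1.785]
force: [-0.8, 0.6, -1.0]
gripper_width: 85.0
```

Request:
step_arm:
  rows:
    - {"jaw": 40, "delta_pos": [0, 0, 0], "rot": [0, 0, 0]}
    - {"jaw": 10, "delta_pos": [0, 0, 0], "rot": [0, 0, 0]}
    - {"jaw": 10, "delta_pos": [0, 0, 0], "rot": [0, 0, 0]}
    - {"jaw": 10, "delta_pos": [0, 0, 0], "rot": [0, 0, 0]}
    - {"jaw": 10, "delta_pos": [0, 0, 0], "rot": [0, 0, 0]}
    - {"jaw": 10, "delta_pos": [0, 0, 0], "rot": [0, 0, 0]}
    - {"jaw": 10, "delta_pos": [0, 0, 0], "rot": [0, 0, 0]}
  grip_force: 60

```text
t: 18.23
tool_pos: [494.3, 323.5, 28.8]
tool_rot: [3.136, -0.786, 1.783]
force: [0.2, 1.4, -1.0]
gripper_width: 19.2
```

```bash
python3 - <<'E'
from tgt import *
report(.208,.785,tcp=[493.5,324.3,26.6])
w=vision.capture("wrist"); crop(w,0,0,512,384,1.5,"pics/w15.png")
E
```

```text
t 18.2333 tcp [494.3 323.5  28.8] target [493.5 324.3  26.6] delta [-0.8  0.8 -2.2] rot [-0.002  0.004  0.   ] F [ 0.2  1.4 -1. ] w 19.2 j [ 0.06  0.82  1.99  1.14  0.88 -1.15]
```

View pics/w15.png

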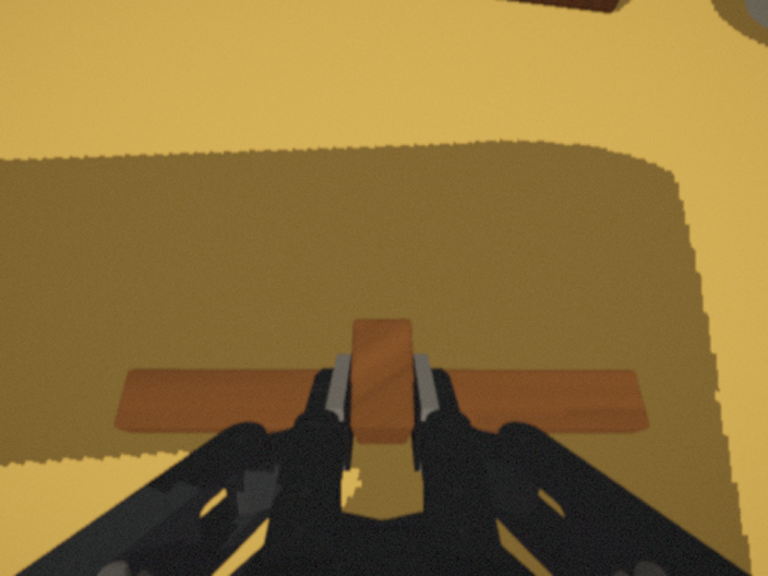

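```bash
python3 - <<'E'
from tgt import *
M,h,z=goal(.21,.785)
w=vision.capture("wrist"); s=bot.read_state()
T=np.array(s["tool_pos"])
a=onz(w,382/1.5,320/1.5,54)-T; b=onz(w,220/1.5,370/1.5,14)-T; c=onz(w,550/1.5,370/1.5,14)-T; d=onz(w,200/1.5,431/1.5,7)-T; 
print("bar centre h rel TCP:",a@h-18,b@h-12,c@h-12,d@h+12)
E
```

```text
bar centre h rel TCP: -6.769861150012668 -6.349483164052041 -6.383246748489245 -5.324149995341482
```

Bar is gripped square (width 19.2, bar centre 6.5 mm behind the TCP). Lifting, turning to chest alignment and carrying it over the rail.

Request:
step_arm:
  rows:
    - {"jaw": 10, "delta_pos": [0, 0, 12], "rot": [0, 0, 0]}
    - {"jaw": 10, "delta_pos": [0, -5, 35], "rot": [0, 0, 0]}
    - {"jaw": 10, "delta_pos": [3, -10, 38], "rot": [0, 0, 0]}
    - {"jaw": 10, "delta_pos": [5, -10, 38], "rot": [0, 0, -0.04]}
    - {"jaw": 10, "delta_pos": [5, -10, 38], "rot": [0, 0, -0.06]}
    - {"jaw": 10, "delta_pos": [5, -10, 38], "rot": [0, 0, -0.06]}
    - {"jaw": 10, "delta_pos": [5, -10, 38], "rot": [0, 0, -0.06]}
    - {"jaw": 10, "delta_pos": [5, -10, 30], "rot": [0, 0, -0.06]}

```text
t: 19.0
tool_pos: [516.2, 256.1, 303.3]
tool_rot: [-3.129, -0.783, 1.483]
force: [1.2, 0.6, -1.9]
gripper_width: 18.9
```

```bash
cat >> tgt.py <<'E'
p=np.load("chest.npy")
def C(q):
    cc,sn=np.cos(p[2]),np.sin(p[2]); return np.array([p[0]+cc*q[0]-sn*q[1],p[1]+sn*q[0]+cc*q[1],q[2]])
A=p[2]-np.pi/2
def bar(x,z,y=0): report(A,.785,tcp=C([x+6.5,y,z+28.8]))
E
python3 - <<'E'
from tgt import *
bar(-80,245); bar(-80,165)
E
```

```text
t 19.0 tcp [516.2 256.1 303.3] target [552.8 -55.6 273.8] delta [  36.6 -311.8  -29.5] rot [ 0.001 -0.009  0.009] F [ 1.2  0.6 -1.9] w 18.9 j [-0.07  0.31  1.98  0.92  1.09 -0.54]
t 19.0 tcp [516.2 256.1 303.3] target [552.8 -55.6 193.8] delta [  36.6 -311.8 -109.5] rot [ 0.001 -0.009  0.009] F [ 1.2  0.6 -1.9] w 18.9 j [-0.07  0.31  1.98  0.92  1.09 -0.54]
```

Request:
step_arm:
  rows:
    - {"jaw": 10, "delta_pos": [4, -36, 0], "rot": [0.001, -0.009, 0.009]}
    - {"jaw": 10, "delta_pos": [5, -39, 0], "rot": [0, 0, 0]}
    - {"jaw": 10, "delta_pos": [5, -39, 0], "rot": [0, 0, 0]}
    - {"jaw": 10, "delta_pos": [5, -39, 0], "rot": [0, 0, 0]}
    - {"jaw": 10, "delta_pos": [5, -39, 0], "rot": [0, 0, 0]}
    - {"jaw": 10, "delta_pos": [5, -39, 0], "rot": [0, 0, 0]}
    - {"jaw": 10, "delta_pos": [5, -39, 0], "rot": [0, 0, 0]}
    - {"jaw": 10, "delta_pos": [0, -39, 0], "rot": [0, 0, 0]}

```text
t: 19.67
tool_pos: [544.6, -61.9, 319.8]
tool_rot: [3.123, -0.777, 1.517]
force: [0.9, 0.1, -1.1]
gripper_width: 19.1
```

```bash
python3 - <<'E'
from tgt import *
bar(-95,185)
E
```

```text
t 19.6667 tcp [544.6 -61.9 319.8] target [551.8 -70.6 213.8] delta [   7.2   -8.7 -106. ] rot [ 0.009  0.013 -0.002] F [ 0.9  0.1 -1.1] w 19.1 j [-0.6   0.45  1.7   0.66  1.47 -0.77]
```

Request:
step_arm:
  rows:
    - {"jaw": 10, "delta_pos": [3, -10, -20], "rot": [0.009, 0.013, -0.002]}
    - {"jaw": 10, "delta_pos": [3, -5, -35], "rot": [0, 0, 0]}
    - {"jaw": 10, "delta_pos": [1, 0, -35], "rot": [0, 0, 0]}
    - {"jaw": 10, "delta_pos": [0, 0, -16], "rot": [0, 0, 0]}
    - {"jaw": 10, "delta_pos": [0, 0, 0], "rot": [0, 0, 0]}

```text
t: 20.08
tool_pos: [551.4, -89.1, 213.3]
tool_rot: [3.137, -0.775, 1.495]
force: [-0.2, 1.2, -1.6]
gripper_width: 18.9
```

```bash
python3 - <<'E'
from tgt import *
bar(-95,175); bar(-60,140); bar(-30,108); bar(-2,95)
crop(vision.capture("scene"),190,60,390,240,4,"pics/s16.png")
crop(vision.capture("top"),170,110,310,290,4,"pics/t16.png")
E
```

```text
t 20.0833 tcp [551.4 -89.1 213.3] target [551.8 -70.6 203.8] delta [ 0.3 18.5 -9.5] rot [0.01  0.002 0.009] F [-0.2  1.2 -1.6] w 18.9 j [-0.63  0.6   1.74  0.66  1.33 -0.89]
t 20.0833 tcp [551.4 -89.1 213.3] target [554.2 -35.7 168.8] delta [  2.8  53.4 -44.5] rot [0.01  0.002 0.009] F [-0.2  1.2 -1.6] w 18.9 j [-0.63  0.6   1.74  0.66  1.33 -0.89]
t 20.0833 tcp [551.4 -89.1 213.3] target [556.3  -5.8 136.8] delta [  4.8  83.4 -76.5] rot [0.01  0.002 0.009] F [-0.2  1.2 -1.6] w 18.9 j [-0.63  0.6   1.74  0.66  1.33 -0.89]
t 20.0833 tcp [551.4 -89.1 213.3] target [558.2  22.2 123.8] delta [  6.8 111.3 -89.5] rot [0.01  0.002 0.009] F [-0.2  1.2 -1.6] w 18.9 j [-0.63  0.6   1.74  0.66  1.33 -0.89]
```

View pics/s16.png

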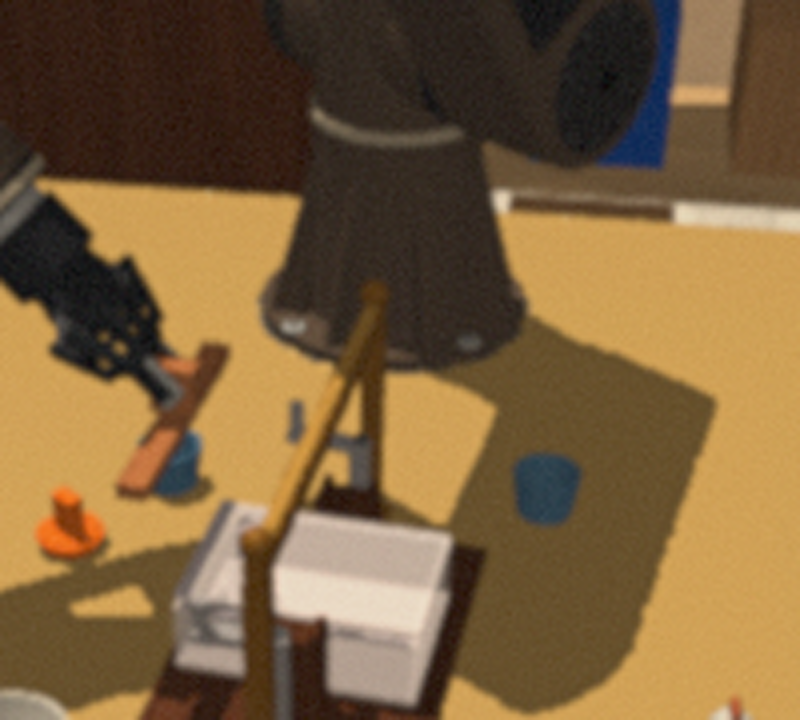

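Bar is hanging level on the -x side, grip block held (crop ~(180,380)). Moving in diagonally under the rail, checking along the way.

Request:
step_arm:
  rows:
    - {"jaw": 10, "delta_pos": [1, 13, -11], "rot": [0.01, 0.002, 0.009]}
    - {"jaw": 10, "delta_pos": [1, 15, -13], "rot": [0, 0, 0]}
    - {"jaw": 10, "delta_pos": [1, 15, -13], "rot": [0, 0, 0]}
    - {"jaw": 10, "delta_pos": [0, 8, -7], "rot": [0, 0, 0]}
    - {"jaw": 10, "delta_pos": [0, 0, 0], "rot": [0, 0, 0]}

```text
t: 20.6
tool_pos: [557.6, -34.9, 177.0]
tool_rot: [3.126, -0.782, 1.515]
force: [-0.2, 0.1, -2.1]
gripper_width: 19.1
```

```bash
python3 - <<'E'
from tgt import *
bar(-30,108); bar(-2,95)
E
```

```text
t 20.6 tcp [557.6 -34.9 177. ] target [556.3  -5.8 136.8] delta [ -1.3  29.1 -40.2] rot [ 0.004  0.011 -0.002] F [-0.2  0.1 -2.1] w 19.1 j [-0.55  0.63  1.81  0.73  1.23 -0.93]
t 20.6 tcp [557.6 -34.9 177. ] target [558.2  22.2 123.8] delta [  0.6  57.1 -53.2] rot [ 0.004  0.011 -0.002] F [-0.2  0.1 -2.1] w 19.1 j [-0.55  0.63  1.81  0.73  1.23 -0.93]
```

Request:
step_arm:
  rows:
    - {"jaw": 10, "delta_pos": [-1, 8, -14], "rot": [0.004, 0.011, -0.002]}
    - {"jaw": 10, "delta_pos": [-1, 9, -13], "rot": [0, 0, 0]}
    - {"jaw": 10, "delta_pos": [-1, 9, -10], "rot": [0, 0, 0]}
    - {"jaw": 10, "delta_pos": [0, 0, 0], "rot": [0, 0, 0]}

```text
t: 20.93
tool_pos: [555.8, -7.3, 139.9]
tool_rot: [3.138, -0.783, 1.505]
force: [-0.4, 0.8, -2.6]
gripper_width: 18.9
```

```bash
python3 - <<'E'
from tgt import *
bar(-30,108); bar(-2,95)
crop(vision.capture("scene"),220,120,320,220,7,"pics/s17.png")
w=vision.capture("wrist"); crop(w,0,0,512,384,1.5,"pics/w17.png")
E
```

```text
t 20.9333 tcp [555.8  -7.3 139.9] target [556.3  -5.8 136.8] delta [ 0.5  1.5 -3.1] rot [ 0.002  0.003 -0.001] F [-0.4  0.8 -2.6] w 18.9 j [-0.51  0.67  1.86  0.77  1.15 -0.97]
t 20.9333 tcp [555.8  -7.3 139.9] target [558.2  22.2 123.8] delta [  2.5  29.5 -16.1] rot [ 0.002  0.003 -0.001] F [-0.4  0.8 -2.6] w 18.9 j [-0.51  0.67  1.86  0.77  1.15 -0.97]
```

View pics/w17.png

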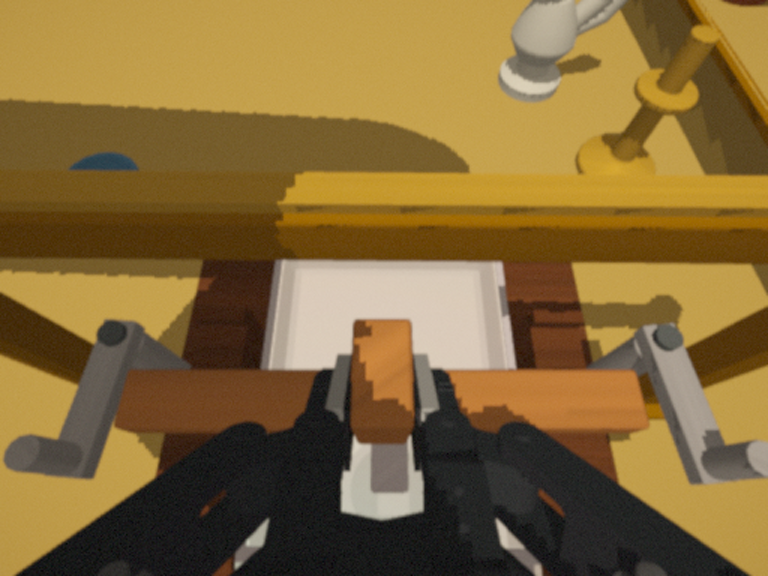

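View pics/s17.png

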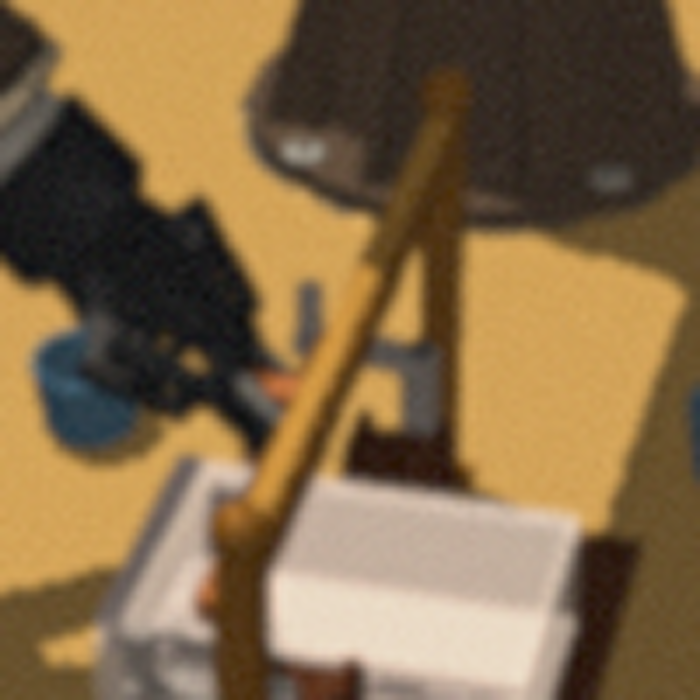

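Request:
step_arm:
  rows:
    - {"jaw": 10, "delta_pos": [2, 10, -6], "rot": [0.002, 0.003, -0.001]}
    - {"jaw": 10, "delta_pos": [1, 10, -6], "rot": [0, 0, 0]}
    - {"jaw": 10, "delta_pos": [1, 8, -4], "rot": [0, 0, 0]}
    - {"jaw": 10, "delta_pos": [0, 0, 0], "rot": [0, 0, 0]}

```text
t: 21.37
tool_pos: [562.6, 19.7, 125.3]
tool_rot: [3.136, -0.784, 1.502]
force: [-2.0, 0.3, -1.1]
gripper_width: 18.9
```

```bash
python3 - <<'E'
from tgt import *
bar(-1,95); bar(-1,80)
w=vision.capture("wrist"); crop(w,0,0,512,384,1.5,"pics/w18.png")
E
```

```text
t 21.3667 tcp [562.6  19.7 125.3] target [558.3  23.2 123.8] delta [-4.3  3.4 -1.5] rot [0.002 0.004 0.003] F [-2.   0.3 -1.1] w 18.9 j [-0.47  0.69  1.88  0.82  1.11 -0.98]
t 21.3667 tcp [562.6  19.7 125.3] target [558.3  23.2 108.8] delta [ -4.3   3.4 -16.5] rot [0.002 0.004 0.003] F [-2.   0.3 -1.1] w 18.9 j [-0.47  0.69  1.88  0.82  1.11 -0.98]
```

View pics/w18.png

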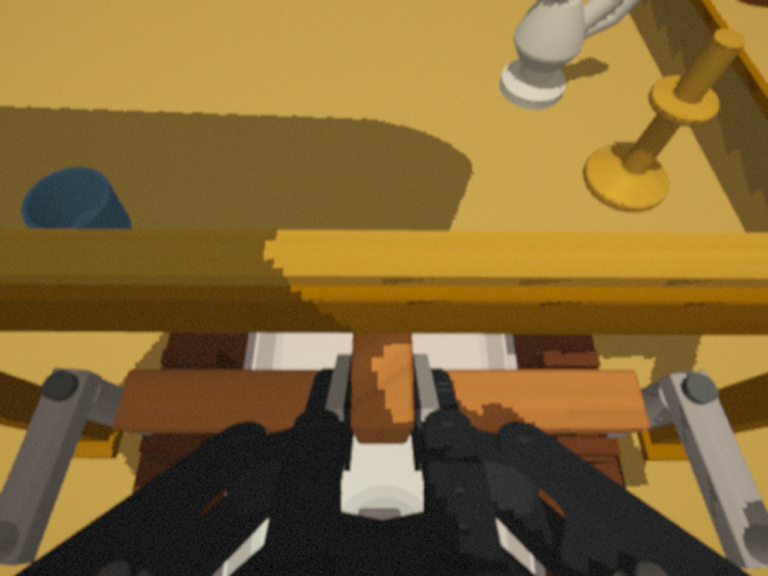

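```bash
python3 - <<'E'
from tgt import *
w=vision.capture("wrist"); T=np.array(bot.read_state()["tool_pos"]); h=np.array([np.cos(p[2]),np.sin(p[2]),0])
for z in (107,112,133):
    a=onz(w,60/1.5,385/1.5,z); b=onz(w,700/1.5,388/1.5,z); print(z,a.round(1),b.round(1),np.linalg.norm(a-b),"pivot h rel TCP",(a-T)@h,(b-T)@h)
# bar edges
for z,dz in ((T[2]-28.8+14,12),):
    a=onz(w,200/1.5,370/1.5,z);b=onz(w,560/1.5,370/1.5,z); print("bar far edge-12 h rel TCP",(a-T)@h-12,(b-T)@h-12)
E
```

```text
107 [430.6  28.8 107. ] [693.7   9.1 107. ] 263.842696074699 pivot h rel TCP 1.0104790167201214 -0.44477375300923183
112 [434.2  27.3 112. ] [689.9   8.1 112. ] 256.3966850178784 pivot h rel TCP -0.22912675956730727 -1.6433102544026317
133 [449.5  21.1 133. ] [673.9   4.2 133. ] 225.12343857923176 pivot h rel TCP -5.435471019974502 -6.677163560254897
bar far edge-12 h rel TCP -5.850439535467257 -5.9488982083731505
```

Bar is centred along y and sits about 5 mm short in x. I'll shift +5 and lower.

Request:
step_arm:
  rows:
    - {"jaw": 10, "delta_pos": [-1, 5, -3], "rot": [0.002, 0.004, 0.003]}
    - {"jaw": 10, "delta_pos": [0, 1, -3], "rot": [0, 0, 0]}
    - {"jaw": 10, "delta_pos": [0, 0, 0], "rot": [0, 0, 0]}

```text
t: 21.72
tool_pos: [562.1, 24.6, 119.8]
tool_rot: [3.14, -0.784, 1.503]
force: [-0.6, -0.6, -1.6]
gripper_width: 19.4
```

```bash
python3 - <<'E'
from tgt import *
bar(0,80)
w=vision.capture("wrist"); crop(w,40,220,512,384,1.65,"pics/w19.png")
E
```

```text
t 21.7167 tcp [562.1  24.6 119.8] target [558.4  24.2 108.8] delta [ -3.7  -0.4 -11. ] rot [ 0.001  0.001 -0.   ] F [-0.6 -0.6 -1.6] w 19.4 j [-0.46  0.69  1.88  0.82  1.1  -0.98]
```

View pics/w19.png

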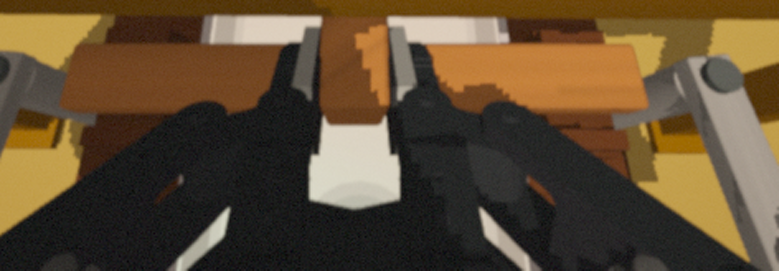

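Request:
step_arm:
  rows:
    - {"jaw": 10, "delta_pos": [0, 0, -4], "rot": [0, 0, 0]}
    - {"jaw": 10, "delta_pos": [0, 0, -3], "rot": [0, 0, 0]}
    - {"jaw": 10, "delta_pos": [0, 0, 0], "rot": [0, 0, 0]}

```text
t: 22.02
tool_pos: [562.3, 24.0, 112.5]
tool_rot: [3.139, -0.784, 1.503]
force: [-0.2, -0.5, -2.5]
gripper_width: 18.9
```

Request:
step_arm:
  rows:
    - {"jaw": 10, "delta_pos": [0, 0, -3], "rot": [0, 0, 0]}
    - {"jaw": 10, "delta_pos": [0, 0, -2], "rot": [0, 0, 0]}

```text
t: 22.18
tool_pos: [562.5, 23.9, 108.5]
tool_rot: [3.138, -0.786, 1.504]
force: [-14.5, -18.3, 45.3]
gripper_width: 19.2
```

Request:
step_arm:
  rows:
    - {"jaw": 10, "delta_pos": [0, 0, 0], "rot": [0, 0, 0]}
    - {"jaw": 45, "delta_pos": [0, 0, 0], "rot": [0, 0, 0]}
    - {"jaw": 45, "delta_pos": [0, 0, 0], "rot": [0, 0, 0]}
    - {"jaw": 45, "delta_pos": [0, 0, 0], "rot": [0, 0, 0]}

```text
t: 22.52
tool_pos: [562.7, 23.5, 108.8]
tool_rot: [3.137, -0.787, 1.504]
force: [-0.1, -0.8, 0.2]
gripper_width: 45.3
```

Request:
step_arm:
  rows:
    - {"jaw": 45, "delta_pos": [0, -8, 8], "rot": [0, 0, 0]}
    - {"jaw": 45, "delta_pos": [0, -14, 14], "rot": [0, 0, 0]}
    - {"jaw": 45, "delta_pos": [0, -20, 20], "rot": [0, 0, 0]}
    - {"jaw": 45, "delta_pos": [0, -25, 22], "rot": [0, 0, 0]}
    - {"jaw": 20, "delta_pos": [0, -25, 15], "rot": [0, 0, 0]}
    - {"jaw": 0, "delta_pos": [0, -10, 0], "rot": [0, 0, 0]}

```text
t: 23.02
tool_pos: [559.8, -81.6, 192.4]
tool_rot: [-3.138, -0.787, 1.502]
force: [0.7, -0.2, 0.2]
gripper_width: 21.7
```

```bash
python3 - <<'E'
from tgt import *
bar(0,80)
w=vision.capture("wrist"); crop(w,0,0,512,384,1.5,"pics/w20.png")
crop(vision.capture("scene"),220,120,320,220,7,"pics/s20.png")
E
```

```text
t 23.0167 tcp [559.8 -81.6 192.4] target [558.4  24.2 108.8] delta [ -1.4 105.8 -83.6] rot [-0.002 -0.002 -0.003] F [ 0.7 -0.2  0.2] w 21.7 j [-0.61  0.64  1.73  0.67  1.32 -0.91]
```

View pics/w20.png

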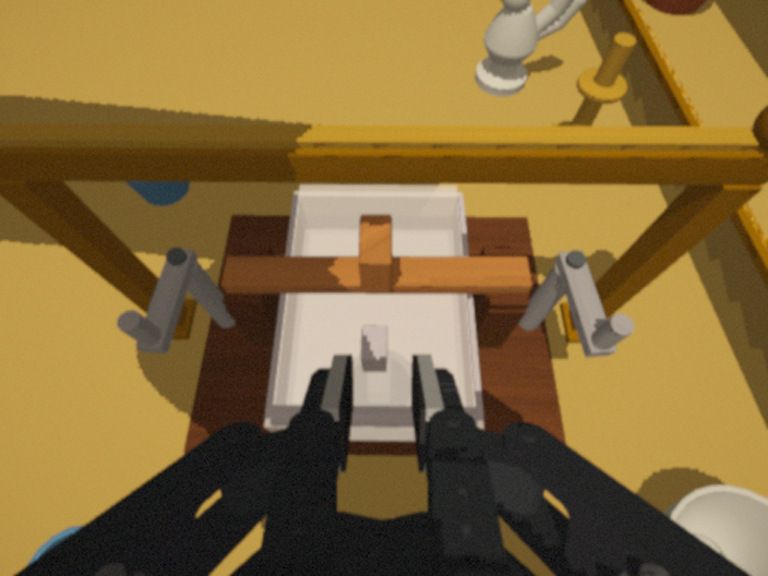

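View pics/s20.png

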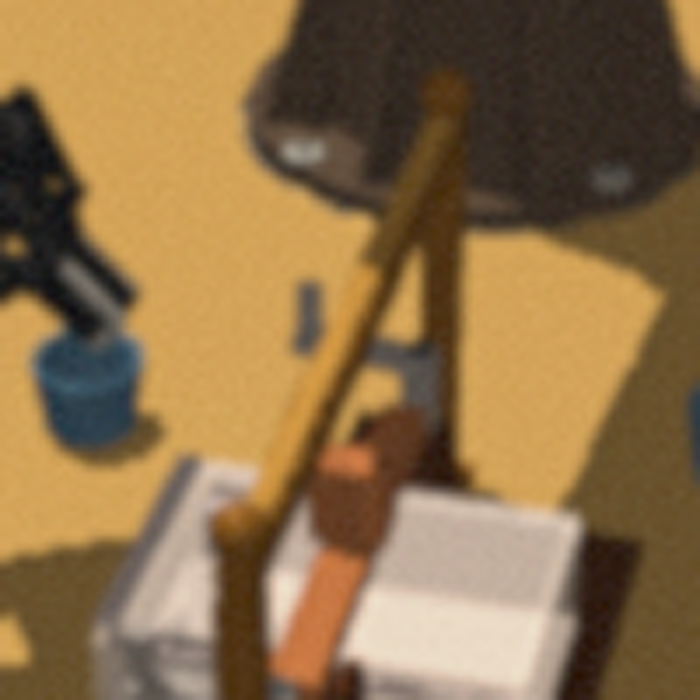

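```bash
python3 - <<'E'
from tgt import *
w=vision.capture("wrist"); 
for q in [(-66,-8,102),(-44,-8,102),(-66,8,102),(-44,8,102),(-100,-64,74),(-100,64,74),(-100,70,66),(-100,-70,66),(-12,105,94),(12,105,94),(-12,-105,94),(12,-105,94)]: print(q,(proj(w,C(q))*1.5).round())
crop(w,170,120,360,300,4,"pics/w21.png")
for v in (1.57,.0):
  for sg in (1,-1): print(v,sg,C([-55*np.sin(v),sg*(130-55*np.cos(v)),120]).round(1))
E
```

```text
(-66, -8, 102) [382. 362.]
(-44, -8, 102) [382. 327.]
(-66, 8, 102) [355. 362.]
(-44, 8, 102) [356. 327.]
(-100, -64, 74) [474. 430.]
(-100, 64, 74) [265. 429.]
(-100, 70, 66) [258. 431.]
(-100, -70, 66) [481. 432.]
(-12, 105, 94) [212. 286.]
(12, 105, 94) [218. 255.]
(-12, -105, 94) [529. 287.]
(12, -105, 94) [524. 255.]
1.57 1 [424.5 -28.2 120. ]
1.57 -1 [683.8 -46.2 120. ]
0.0 1 [483.1  22.9 120. ]
0.0 -1 [632.7  12.5 120. ]
```

View pics/w21.png

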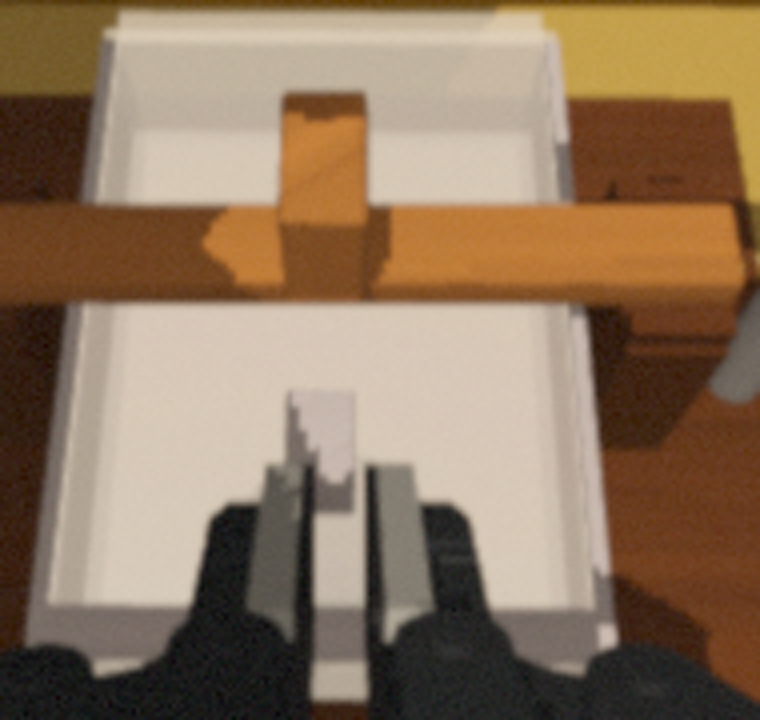

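```bash
python3 - <<'E'
from tgt import *
w=vision.capture("wrist"); 
for q in [(90,0,66),(90,0,74),(100,0,74),(-100,-50,74),(-90,-50,74),(-100,-50,66),(-95,-50,66),(-95,-50,11),(-100,-50,6)]: print(q,((proj(w,C(q))-[170,120])*4).round())
E
```

```text
(90, 0, 66) [318.  35.]
(90, 0, 74) [318.  18.]
(100, 0, 74) [318.  -8.]
(-100, -50, 74) [527. 673.]
(-90, -50, 74) [524. 628.]
(-100, -50, 66) [522. 678.]
(-95, -50, 66) [521. 656.]
(-95, -50, 11) [494. 689.]
(-100, -50, 6) [493. 710.]
```

```bash
python3 - <<'E'
from tgt import *
w=vision.capture("wrist"); crop(w,185,112,320,145,5.8,"pics/w22.png"); crop(w,165,225,345,300,4.4,"pics/w23.png")
g=cv2.cvtColor(w["image"],cv2.COLOR_RGB2GRAY).astype(float)
print("back",list(zip(range(116,136),g[116:136,205:255].mean(1).round(0))))
print("front",list(zip(range(255,300),g[255:300,290:312].mean(1).round(0))))
print("front",list(zip(range(255,300),g[255:300,185:205].mean(1).round(0))))
for q in [(90,0,66),(90,0,68),(90,0,74),(95,0,74),(-100,-50,74),(-95,-50,74),(-100,-50,66),(-95,-50,66)]: print(q,proj(w,C(q)).round(1))
E
```

```text
back [(116, np.float64(70.0)), (117, np.float64(70.0)), (118, np.float64(69.0)), (119, np.float64(69.0)), (120, np.float64(69.0)), (121, np.float64(68.0)), (122, np.float64(71.0)), (123, np.float64(98.0)), (124, np.float64(141.0)), (125, np.float64(170.0)), (126, np.float64(181.0)), (127, np.float64(185.0)), (128, np.float64(190.0)), (129, np.float64(198.0)), (130, np.float64(203.0)), (131, np.float64(200.0)), (132, np.float64(191.0)), (133, np.float64(183.0)), (134, np.float64(181.0)), (135, np.float64(181.0))]
front [(255, np.float64(201.0)), (256, np.float64(201.0)), (257, np.float64(201.0)), (258, np.float64(201.0)), (259, np.float64(201.0)), (260, np.float64(201.0)), (261, np.float64(202.0)), (262, np.float64(202.0)), (263, np.float64(201.0)), (264, np.float64(201.0)), (265, np.float64(202.0)), (266, np.float64(202.0)), (267, np.float64(201.0)), (268, np.float64(202.0)), (269, np.float64(202.0)), (270, np.float64(201.0)), (271, np.float64(202.0)), (272, np.float64(202.0)), (273, np.float64(198.0)), (274, np.float64(181.0)), (275, np.float64(147.0)), (276, np.float64(117.0)), (27
[... 1258 characters left out ...]
)), (281, np.float64(89.0)), (282, np.float64(68.0)), (283, np.float64(54.0)), (284, np.float64(45.0)), (285, np.float64(43.0)), (286, np.float64(40.0)), (287, np.float64(37.0)), (288, np.float64(33.0)), (289, np.float64(30.0)), (290, np.float64(26.0)), (291, np.float64(25.0)), (292, np.float64(24.0)), (293, np.float64(24.0)), (294, np.float64(25.0)), (295, np.float64(24.0)), (296, np.float64(23.0)), (297, np.float64(23.0)), (298, np.float64(24.0)), (299, np.float64(24.0))]
(90, 0, 66) [250.2 129.4]
(90, 0, 68) [250.2 128.4]
(90, 0, 74) [250.1 125.1]
(95, 0, 74) [250.1 121.9]
(-100, -50, 74) [302.6 289.6]
(-95, -50, 74) [302.2 283.9]
(-100, -50, 66) [301.4 290.8]
(-95, -50, 66) [301.  285.3]
```

View pics/w22.png

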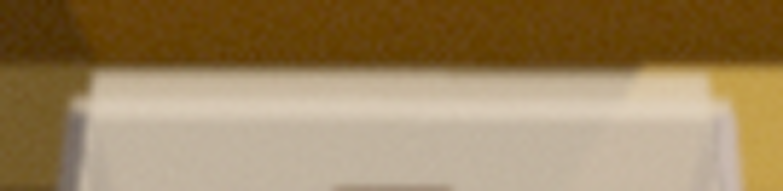

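View pics/w23.png

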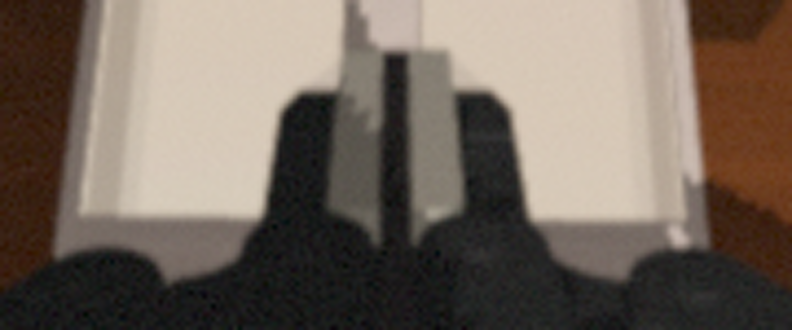

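The readings on the lid conflict: the tab says shut, but there's a dark band at the front edge. I'll back off for a clear look before touching the keepers.

Request:
step_arm:
  rows:
    - {"jaw": 0, "delta_pos": [0, -30, 10], "rot": [-0.05, 0, 0]}
    - {"jaw": 0, "delta_pos": [0, -30, 10], "rot": [-0.1, 0, 0]}
    - {"jaw": 0, "delta_pos": [0, -35, 5], "rot": [-0.1, 0, 0]}
    - {"jaw": 0, "delta_pos": [0, -20, 5], "rot": [-0.1, 0, 0]}
    - {"jaw": 0, "delta_pos": [0, 0, 0], "rot": [0, 0, 0]}

```text
t: 23.68
tool_pos: [555.3, -189.5, 215.1]
tool_rot: [3.137, -0.435, 1.511]
force: [2.2, 0.3, 0.9]
gripper_width: 0.2
```

```bash
python3 - <<'E'
from tgt import *
s=bot.read_state(); print(s["t"],s["tool_pos"],s["tool_rot"])
w=vision.capture("wrist"); crop(w,0,0,512,384,1.5,"pics/w24.png"); crop(w,150,60,350,210,4,"pics/w25.png")
for q in [(90,0,66),(90,0,74),(-100,0,74),(-95,0,74),(-90,0,74),(-85,0,74),(-100,0,66),(-95,0,66),(-95,0,11),(-100,64,74),(-100,-64,74),(-44,0,102),(-66,0,102)]: print(q,((proj(w,C(q))-[150,60])*4).round())
E
```

```text
23.6833 [ 555.27897394 -189.52705654  215.10611755] [ 3.13704831 -0.43457703  1.51102536]
(90, 0, 66) [ 385. -299.]
(90, 0, 74) [ 384. -322.]
(-100, 0, 74) [376. 315.]
(-95, 0, 74) [376. 297.]
(-90, 0, 74) [376. 279.]
(-85, 0, 74) [377. 261.]
(-100, 0, 66) [377. 323.]
(-95, 0, 66) [377. 306.]
(-95, 0, 11) [382. 357.]
(-100, 64, 74) [141. 312.]
(-100, -64, 74) [611. 317.]
(-44, 0, 102) [375.  67.]
(-66, 0, 102) [374. 150.]
```

View pics/w24.png

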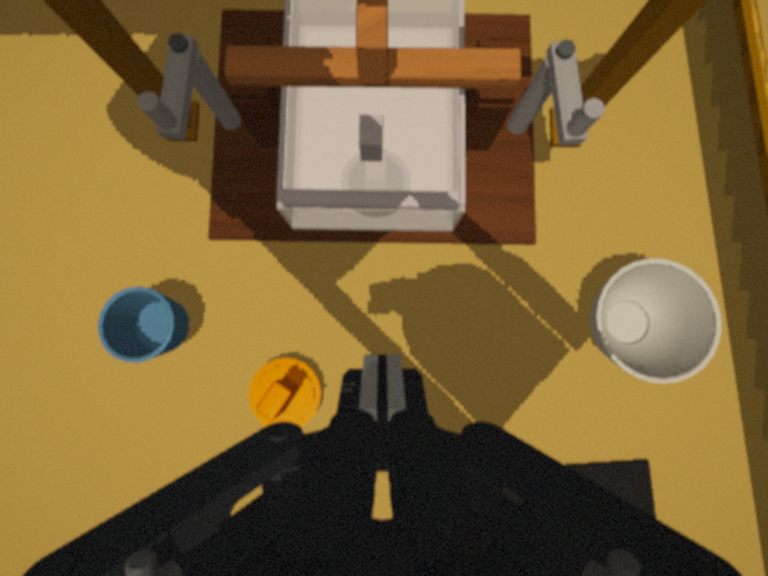

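View pics/w25.png

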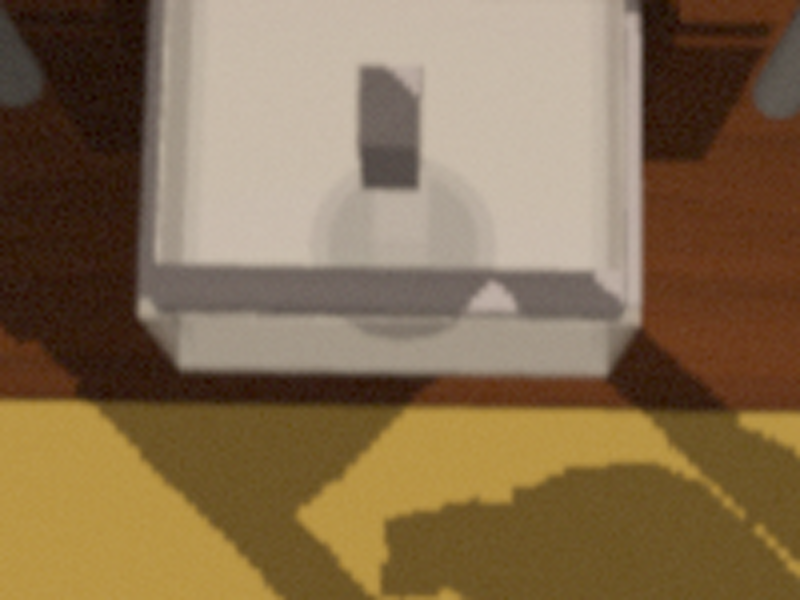

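The opaque strip is the lid's own leading rim, which showed the same way when the lid was open. Its front edge (crop row 313, predicted 315) and the tab (67 against 67) confirm the lid is shut to about 1 mm, and the bar lies level in both saddles. Next, the keeper waypoints.

```bash
python3 - <<'E'
from tgt import *
w=vision.capture("wrist")
cc,sn=np.cos(p[2]),np.sin(p[2])
for n,uv in (("near",(150,103)),("far",(592,108))):
    q=onz(w,uv[0]/1.5,uv[1]/1.5,133)-[p[0],p[1],0]; print(n,cc*q[0]+sn*q[1],-sn*q[0]+cc*q[1])
for sg,n in ((-1,"far"),(1,"near")):
    for v in (1.57,1.2,.9,.6,.3,0): print(n,v,C([-55*np.sin(v)+2,sg*(130-55*np.cos(v)),119]).round(0))
    print("back",C([-105,sg*130,171]).round(0))
report(A,.785,tcp=C([-105,-130,171]))
E
```

```text
near -52.2810879607252 129.5811424147595
far -52.751964773908014 -136.34972265425876
far 1.57 [684. -44. 119.]
far 1.2 [664. -39. 119.]
far 0.9 [651. -30. 119.]
far 0.6 [640. -17. 119.]
far 0.3 [634.  -2. 119.]
far 0 [633.  14. 119.]
back [680. -96. 171.]
near 1.57 [425. -26. 119.]
near 1.2 [445. -24. 119.]
near 0.9 [459. -17. 119.]
near 0.6 [472.  -5. 119.]
near 0.3 [480.   9. 119.]
near 0 [483.  25. 119.]
back [421. -78. 171.]
t 23.7833 tcp [ 554.  -186.8  213.2] target [680.3 -96.1 171. ] delta [126.3  90.7 -42.2] rot [ 0.34  -0.022 -0.008] F [ 0.8  0.4 -0.7] w 0.2 j [-0.61  0.53  1.66  0.4   1.22 -0.74]
```

Request:
step_arm:
  rows:
    - {"jaw": 45, "delta_pos": [32, 10, 0], "rot": [0.09, -0.005, -0.002]}
    - {"jaw": 45, "delta_pos": [35, 20, -5], "rot": [0.09, -0.005, -0.002]}
    - {"jaw": 45, "delta_pos": [35, 25, -12], "rot": [0.09, -0.005, -0.002]}
    - {"jaw": 45, "delta_pos": [27, 25, -15], "rot": [0.07, -0.005, -0.002]}
    - {"jaw": 45, "delta_pos": [0, 5, -5], "rot": [0, 0, 0]}
    - {"jaw": 45, "delta_pos": [0, 0, 0], "rot": [0, 0, 0]}

```text
t: 24.28
tool_pos: [680.8, -89.7, 169.9]
tool_rot: [-3.123, -0.829, 1.491]
force: [0.1, 0.1, 0.2]
gripper_width: 44.7
```

```bash
python3 - <<'E'
from tgt import *
report(A,.785,tcp=C([-53,-132,119]))
w=vision.capture("wrist"); crop(w,0,0,512,384,1.5,"pics/w26.png")
E
```

```text
t 24.2833 tcp [680.8 -89.7 169.9] target [685.9 -44.4 119. ] delta [  5.2  45.4 -50.9] rot [-0.045 -0.01  -0.003] F [0.1 0.1 0.2] w 44.7 j [-0.54  0.81  1.44  0.72  1.41 -0.79]
```

View pics/w26.png

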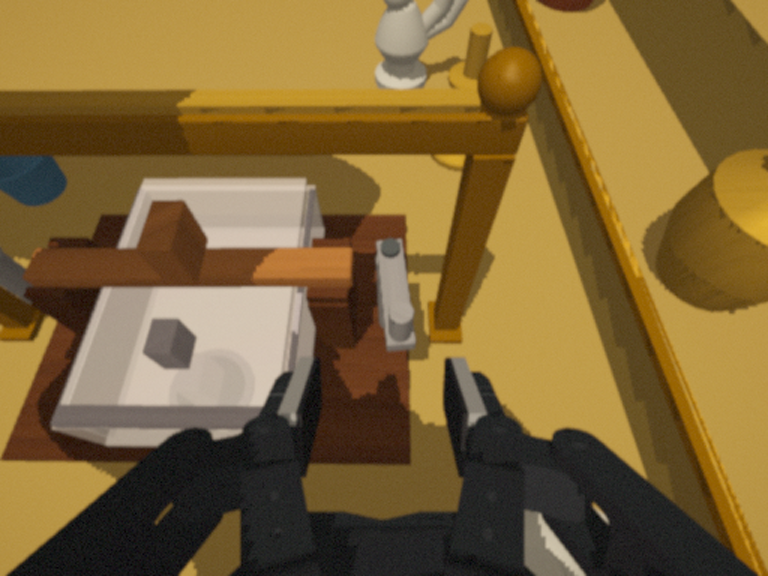

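Request:
step_arm:
  rows:
    - {"jaw": 45, "delta_pos": [3, 14, -16], "rot": [-0.045, -0.01, -0.003]}
    - {"jaw": 45, "delta_pos": [3, 14, -16], "rot": [0, 0, 0]}
    - {"jaw": 45, "delta_pos": [0, 14, -15], "rot": [0, 0, 0]}
    - {"jaw": 45, "delta_pos": [0, 0, 0], "rot": [0, 0, 0]}

```text
t: 24.67
tool_pos: [683.6, -46.8, 121.6]
tool_rot: [-3.138, -0.787, 1.498]
force: [-0.4, 0.6, 0.2]
gripper_width: 45.3
```

```bash
python3 - <<'E'
from tgt import *
report(A,.785,tcp=C([-53,-132,119]))
w=vision.capture("wrist"); crop(w,100,150,400,384,2.5,"pics/w27.png")
E
```

```text
t 24.6667 tcp [683.6 -46.8 121.6] target [685.9 -44.4 119. ] delta [ 2.4  2.4 -2.6] rot [-0.002 -0.002  0.001] F [-0.4  0.6  0.2] w 45.3 j [-0.48  0.83  1.52  0.75  1.27 -0.82]
```

View pics/w27.png

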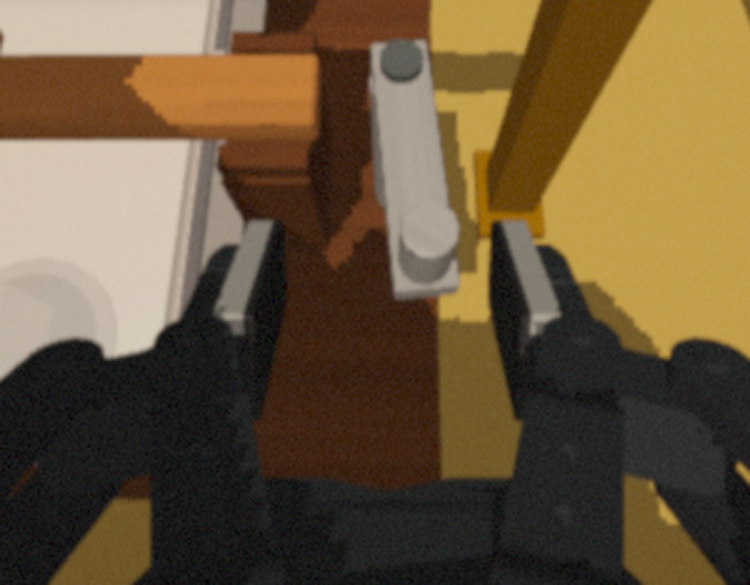

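Request:
step_arm:
  rows:
    - {"jaw": 25, "delta_pos": [4, 4, -1], "rot": [0, 0, 0]}
    - {"jaw": 22, "delta_pos": [0, 0, 0], "rot": [0, 0, 0]}
    - {"jaw": 22, "delta_pos": [-8, 2, 0], "rot": [0, 0, 0]}
    - {"jaw": 22, "delta_pos": [-8, 2, 0], "rot": [0, 0, 0]}
    - {"jaw": 22, "delta_pos": [-8, 3, 0], "rot": [0, 0, 0]}
    - {"jaw": 22, "delta_pos": [-6, 4, 0], "rot": [0, 0, 0]}
  grip_force: 20

```text
t: 25.22
tool_pos: [657.9, -36.6, 126.4]
tool_rot: [3.133, -0.785, 1.502]
force: [0.9, -0.7, 0.1]
gripper_width: 21.9
```

```bash
python3 - <<'E'
from tgt import *
v=.8
report(A,.785,tcp=C([-55*np.sin(v)+2,-(130-55*np.cos(v)),119]))
w=vision.capture("wrist"); crop(w,100,150,400,384,2.5,"pics/w28.png")
E
```

```text
t 25.2167 tcp [657.9 -36.6 126.4] target [646.8 -26.1 119. ] delta [-11.1  10.5  -7.4] rot [0.001 0.006 0.005] F [ 0.9 -0.7  0.1] w 21.9 j [-0.48  0.79  1.6   0.76  1.23 -0.85]
```

View pics/w28.png

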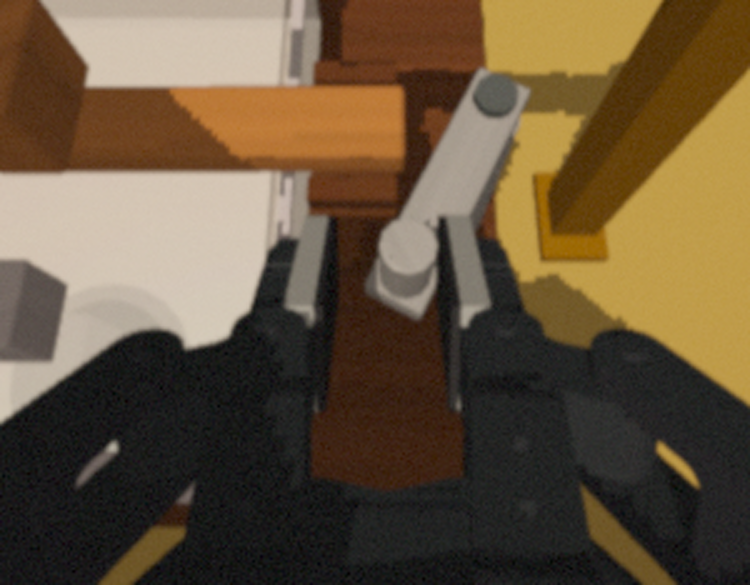

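Request:
step_arm:
  rows:
    - {"jaw": 22, "delta_pos": [-4, 3, -5], "rot": [0.001, 0.006, 0.005]}
    - {"jaw": 22, "delta_pos": [-4, 4, -3], "rot": [0, 0, 0]}
    - {"jaw": 22, "delta_pos": [-5, 5, -1], "rot": [0, 0, 0]}
    - {"jaw": 8, "delta_pos": [0, 0, 0], "rot": [0, 0, 0]}
    - {"jaw": 8, "delta_pos": [0, 0, 0], "rot": [0, 0, 0]}
    - {"jaw": 8, "delta_pos": [0, 0, 0], "rot": [0, 0, 0]}
  grip_force: 20

```text
t: 25.77
tool_pos: [643.3, -20.3, 117.7]
tool_rot: [3.141, -0.788, 1.501]
force: [-1.8, -3.4, 4.2]
gripper_width: 11.3
```

```bash
python3 - <<'E'
from tgt import *
for v in (.8,.4,0): report(A,.785,tcp=C([-55*np.sin(v)+2,-(130-55*np.cos(v)),119]))
w=vision.capture("wrist"); crop(w,100,150,400,384,2.5,"pics/w29.png")
E
```

```text
t 25.7667 tcp [643.3 -20.3 117.7] target [646.8 -26.1 119. ] delta [ 3.5 -5.8  1.3] rot [-0.003  0.001  0.001] F [-1.8 -3.4  4.2] w 11.3 j [-0.47  0.78  1.65  0.78  1.2  -0.88]
t 25.7667 tcp [643.3 -20.3 117.7] target [635.7  -7.2 119. ] delta [-7.6 13.1  1.3] rot [-0.003  0.001  0.001] F [-1.8 -3.4  4.2] w 11.3 j [-0.47  0.78  1.65  0.78  1.2  -0.88]
t 25.7667 tcp [643.3 -20.3 117.7] target [632.9  14.5 119. ] delta [-10.4  34.7   1.3] rot [-0.003  0.001  0.001] F [-1.8 -3.4  4.2] w 11.3 j [-0.47  0.78  1.65  0.78  1.2  -0.88]
```

View pics/w29.png

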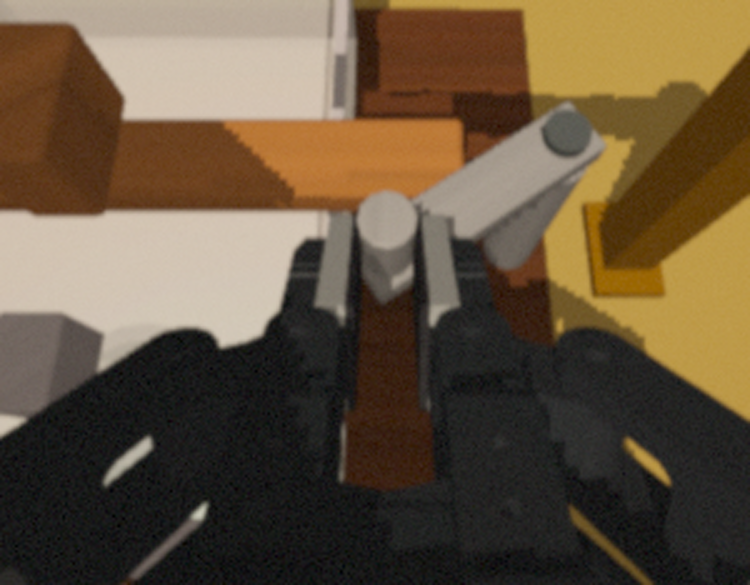

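Request:
step_arm:
  rows:
    - {"jaw": 8, "delta_pos": [-4, 6, 1], "rot": [0, 0, 0]}
    - {"jaw": 8, "delta_pos": [-3, 6, 0], "rot": [0, 0, 0]}
    - {"jaw": 8, "delta_pos": [-2, 7, 0], "rot": [0, 0, 0]}
    - {"jaw": 8, "delta_pos": [-1, 7, 0], "rot": [0, 0, 0]}
    - {"jaw": 8, "delta_pos": [0, 6, 0], "rot": [0, 0, 0]}

```text
t: 26.23
tool_pos: [636.3, 9.6, 117.2]
tool_rot: [3.132, -0.781, 1.501]
force: [-9.4, -40.5, 12.0]
gripper_width: 10.3
```

```bash
python3 - <<'E'
from tgt import *
for v in (0,): report(A,.785,tcp=C([-55*np.sin(v)+2,-(130-55*np.cos(v)),119]))
w=vision.capture("wrist"); crop(w,100,150,400,384,2.5,"pics/w30.png")
E
```

```text
t 26.2333 tcp [636.3   9.6 117.2] target [632.9  14.5 119. ] delta [-3.4  4.9  1.8] rot [0.004 0.006 0.007] F [ -9.4 -40.5  12. ] w 10.3 j [-0.43  0.76  1.71  0.81  1.15 -0.89]
```

View pics/w30.png

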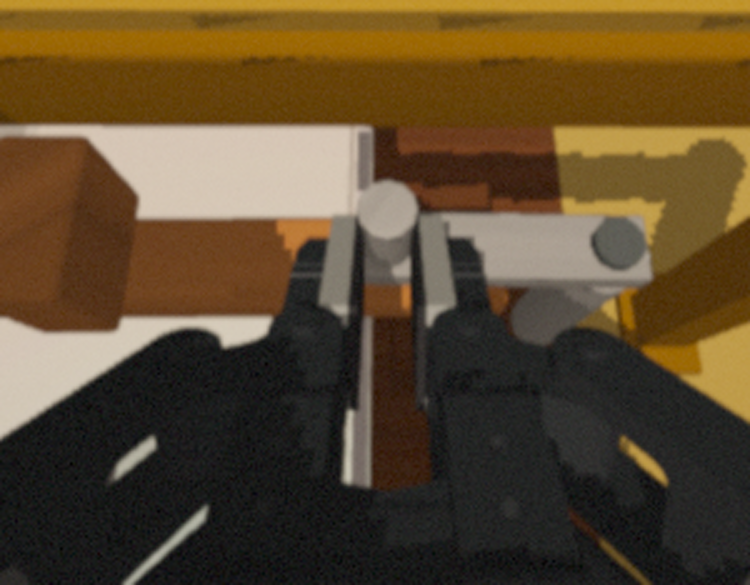

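Far keeper is at its stop, its arm in line with the bar. Releasing and moving to the near one.

Request:
step_arm:
  rows:
    - {"jaw": 8, "delta_pos": [0, 0, 0], "rot": [0, 0, 0]}
    - {"jaw": 30, "delta_pos": [0, 0, 0], "rot": [0, 0, 0]}
    - {"jaw": 30, "delta_pos": [0, 0, 0], "rot": [0, 0, 0]}
    - {"jaw": 30, "delta_pos": [0, -12, 12], "rot": [0, 0, 0]}
    - {"jaw": 30, "delta_pos": [0, -20, 20], "rot": [0, 0, 0]}
    - {"jaw": 30, "delta_pos": [0, -25, 25], "rot": [0, 0, 0]}
    - {"jaw": 45, "delta_pos": [-10, -25, 20], "rot": [0, 0, 0]}

```text
t: 26.87
tool_pos: [620.9, -67.1, 192.3]
tool_rot: [-3.135, -0.783, 1.499]
force: [0.0, -0.4, 0.3]
gripper_width: 40.9
```

```bash
python3 - <<'E'
from tgt import *
report(A,.785,tcp=C([-105,132,171]))
w=vision.capture("wrist"); crop(w,0,0,512,384,1.5,"pics/w31.png")
E
```

```text
t 26.8667 tcp [620.9 -67.1 192.3] target [419.  -77.9 171. ] delta [-202.   -10.8  -21.3] rot [ 0.001 -0.004 -0.002] F [ 0.  -0.4  0.3] w 40.9 j [-0.54  0.69  1.62  0.7   1.33 -0.82]
```

View pics/w31.png

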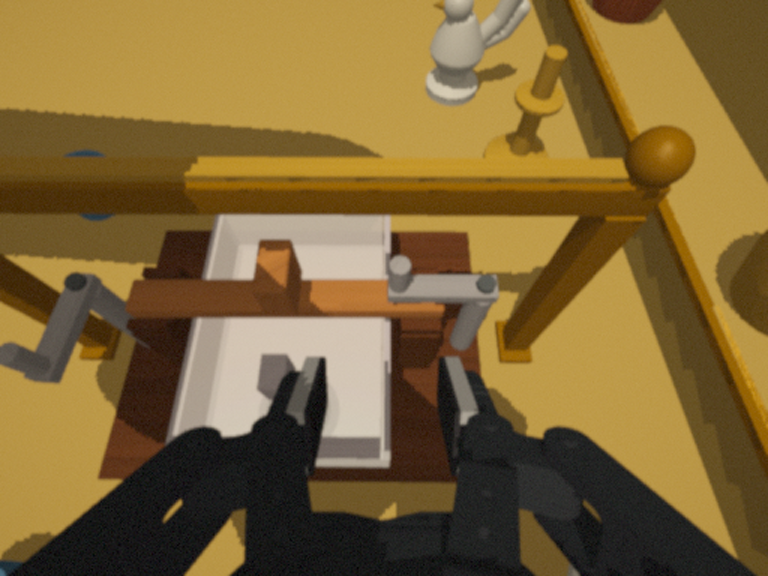

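Request:
step_arm:
  rows:
    - {"jaw": 45, "delta_pos": [-36, -8, 0], "rot": [0, 0, 0]}
    - {"jaw": 45, "delta_pos": [-36, -8, 0], "rot": [0, 0, 0]}
    - {"jaw": 45, "delta_pos": [-36, 0, -2], "rot": [0, 0, 0]}
    - {"jaw": 45, "delta_pos": [-36, 0, -5], "rot": [0, 0, 0]}
    - {"jaw": 45, "delta_pos": [-36, 0, -5], "rot": [0, 0, 0]}
    - {"jaw": 45, "delta_pos": [-18, 3, -5], "rot": [0, 0, 0]}
    - {"jaw": 45, "delta_pos": [0, 0, 0], "rot": [0, 0, 0]}

```text
t: 27.5
tool_pos: [413.5, -83.3, 179.2]
tool_rot: [3.138, -0.781, 1.506]
force: [1.5, -0.3, 0.2]
gripper_width: 44.8
```

```bash
python3 - <<'E'
from tgt import *
report(A,.785,tcp=C([-95,132,161])); report(A,.785,tcp=C([-53,132,119]))
w=vision.capture("wrist"); crop(w,0,0,512,384,1.5,"pics/w32.png")
E
```

```text
t 27.5 tcp [413.5 -83.3 179.2] target [419.7 -67.9 161. ] delta [  6.2  15.4 -18.2] rot [ 0.004  0.002 -0.002] F [ 1.5 -0.3  0.2] w 44.8 j [-0.77  0.53  2.02  0.61  1.23 -1.11]
t 27.5 tcp [413.5 -83.3 179.2] target [422.6 -26.  119. ] delta [  9.1  57.3 -60.2] rot [ 0.004  0.002 -0.002] F [ 1.5 -0.3  0.2] w 44.8 j [-0.77  0.53  2.02  0.61  1.23 -1.11]
```

View pics/w32.png

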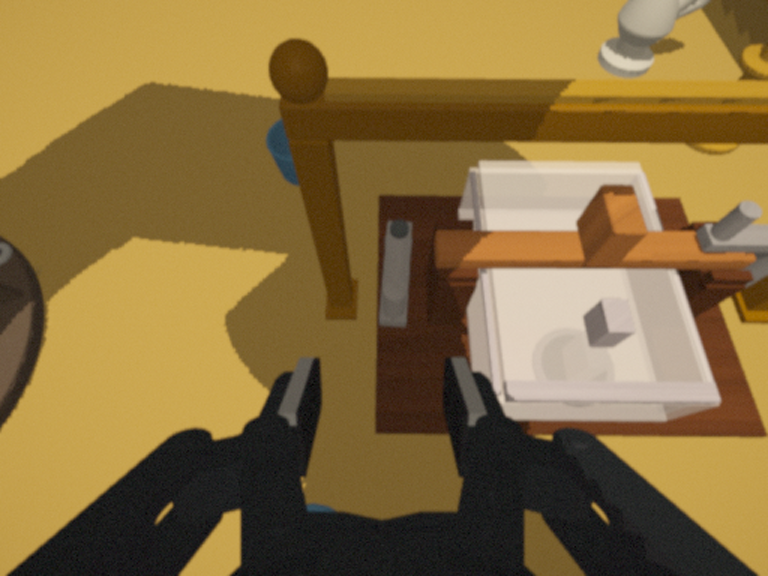

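Request:
step_arm:
  rows:
    - {"jaw": 45, "delta_pos": [3, 15, -16], "rot": [0.004, 0.002, -0.002]}
    - {"jaw": 45, "delta_pos": [3, 15, -16], "rot": [0, 0, 0]}
    - {"jaw": 45, "delta_pos": [2, 15, -16], "rot": [0, 0, 0]}
    - {"jaw": 45, "delta_pos": [0, 8, -8], "rot": [0, 0, 0]}
    - {"jaw": 45, "delta_pos": [0, 0, 0], "rot": [0, 0, 0]}

```text
t: 27.97
tool_pos: [427.6, -30.3, 122.0]
tool_rot: [3.134, -0.781, 1.504]
force: [-0.7, 0.4, -0.3]
gripper_width: 45.4
```

```bash
python3 - <<'E'
from tgt import *
report(A,.785,tcp=C([-51,132,119]))
w=vision.capture("wrist"); crop(w,100,150,400,384,2.5,"pics/w33.png")
E
```

```text
t 27.9667 tcp [427.6 -30.3 122. ] target [422.7 -24.  119. ] delta [-4.9  6.3 -3. ] rot [0.005 0.005 0.003] F [-0.7  0.4 -0.3] w 45.4 j [-0.68  0.62  2.1   0.72  1.07 -1.18]
```

View pics/w33.png

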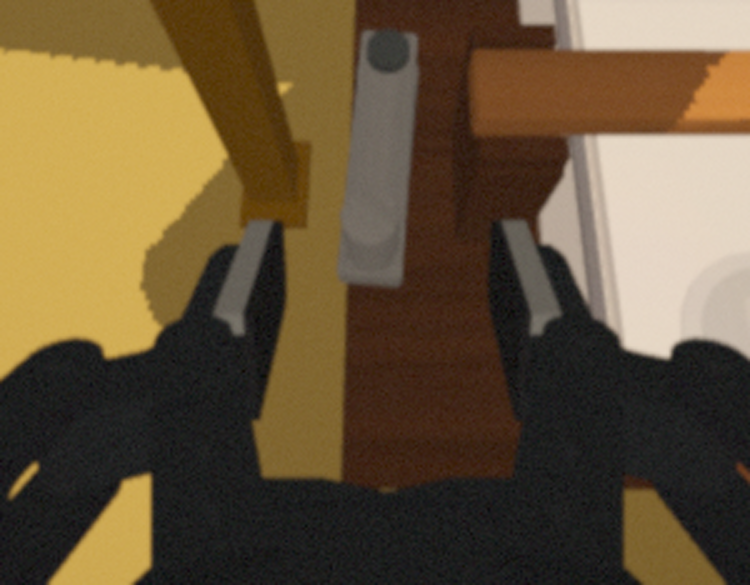

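Request:
step_arm:
  rows:
    - {"jaw": 25, "delta_pos": [-3, 6, -2], "rot": [0.005, 0.005, 0.003]}
    - {"jaw": 22, "delta_pos": [0, 1, 0], "rot": [0, 0, 0]}
    - {"jaw": 22, "delta_pos": [8, 1, 0], "rot": [0, 0, 0]}
    - {"jaw": 22, "delta_pos": [8, 1, 0], "rot": [0, 0, 0]}
    - {"jaw": 22, "delta_pos": [8, 2, 0], "rot": [0, 0, 0]}
    - {"jaw": 22, "delta_pos": [6, 3, 0], "rot": [0, 0, 0]}

```text
t: 28.52
tool_pos: [459.0, -19.1, 122.5]
tool_rot: [3.137, -0.784, 1.504]
force: [-0.8, -0.3, 0.4]
gripper_width: 21.9
```

```bash
python3 - <<'E'
from tgt import *
v=.75
report(A,.785,tcp=C([-55*np.sin(v)+2,(130-55*np.cos(v)),119]))
w=vision.capture("wrist"); crop(w,100,150,400,384,2.5,"pics/w34.png")
E
```

```text
t 28.5167 tcp [459.  -19.1 122.5] target [465.9 -11.5 119. ] delta [ 6.9  7.6 -3.5] rot [0.002 0.003 0.001] F [-0.8 -0.3  0.4] w 21.9 j [-0.63  0.63  2.05  0.75  1.08 -1.13]
```

View pics/w34.png

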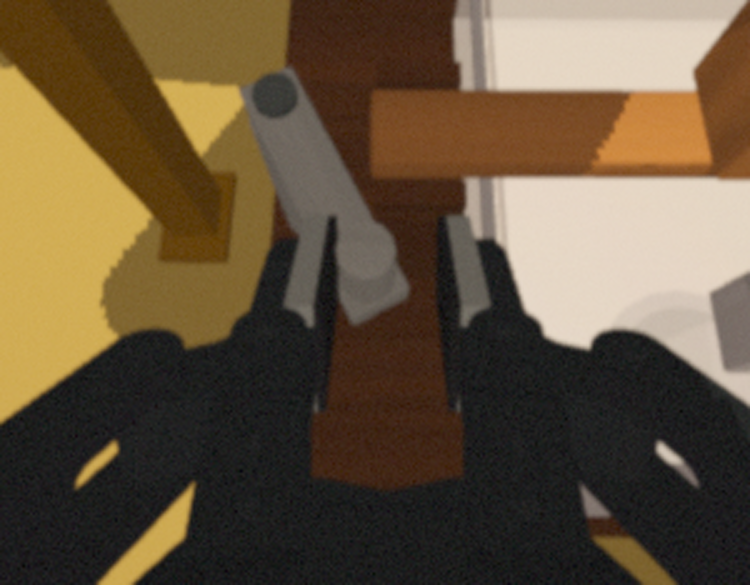

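Request:
step_arm:
  rows:
    - {"jaw": 22, "delta_pos": [5, 3, -2], "rot": [0, 0, 0]}
    - {"jaw": 22, "delta_pos": [5, 4, -1], "rot": [0, 0, 0]}
    - {"jaw": 22, "delta_pos": [4, 4, 0], "rot": [0, 0, 0]}
    - {"jaw": 8, "delta_pos": [0, 0, 0], "rot": [0, 0, 0]}
    - {"jaw": 8, "delta_pos": [0, 0, 0], "rot": [0, 0, 0]}
    - {"jaw": 8, "delta_pos": [0, 0, 0], "rot": [0, 0, 0]}

```text
t: 29.07
tool_pos: [474.9, -4.0, 119.6]
tool_rot: [3.139, -0.786, 1.506]
force: [2.0, -1.1, 1.0]
gripper_width: 11.8
```

```bash
python3 - <<'E'
from tgt import *
for v in (.7,.3,0): report(A,.785,tcp=C([-55*np.sin(v)+2,(130-55*np.cos(v)),119]))
w=vision.capture("wrist"); crop(w,100,150,400,384,2.5,"pics/w35.png")
E
```

```text
t 29.0667 tcp [474.9  -4.  119.6] target [467.9  -9.6 119. ] delta [-7.  -5.6 -0.6] rot [-0.001  0.002 -0.002] F [ 2.  -1.1  1. ] w 11.8 j [-0.59  0.64  2.03  0.78  1.07 -1.12]
t 29.0667 tcp [474.9  -4.  119.6] target [479.7   8.8 119. ] delta [ 4.8 12.8 -0.6] rot [-0.001  0.002 -0.002] F [ 2.  -1.1  1. ] w 11.8 j [-0.59  0.64  2.03  0.78  1.07 -1.12]
t 29.0667 tcp [474.9  -4.  119.6] target [483.2  24.9 119. ] delta [ 8.4 28.8 -0.6] rot [-0.001  0.002 -0.002] F [ 2.  -1.1  1. ] w 11.8 j [-0.59  0.64  2.03  0.78  1.07 -1.12]
```

View pics/w35.png

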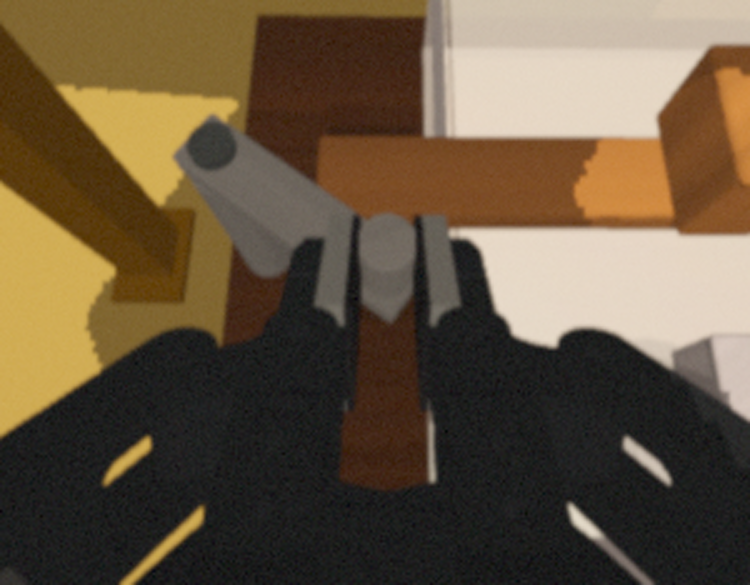

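Request:
step_arm:
  rows:
    - {"jaw": 8, "delta_pos": [4, 6, 0], "rot": [0, 0, 0]}
    - {"jaw": 8, "delta_pos": [2, 7, 0], "rot": [0, 0, 0]}
    - {"jaw": 8, "delta_pos": [2, 7, 0], "rot": [0, 0, 0]}
    - {"jaw": 8, "delta_pos": [1, 7, 0], "rot": [0, 0, 0]}
    - {"jaw": 8, "delta_pos": [0, 4, 0], "rot": [0, 0, 0]}

```text
t: 29.53
tool_pos: [487.0, 27.2, 119.7]
tool_rot: [3.133, -0.783, 1.506]
force: [4.2, -1.8, 3.4]
gripper_width: 11.7
```

```bash
python3 - <<'E'
from tgt import *
for v in (0,): report(A,.785,tcp=C([-55*np.sin(v)+2,(130-55*np.cos(v)),119]))
w=vision.capture("wrist"); crop(w,100,150,400,384,2.5,"pics/w36.png")
E
```

```text
t 29.5333 tcp [487.   27.2 119.7] target [483.2  24.9 119. ] delta [-3.8 -2.4 -0.7] rot [0.002 0.006 0.001] F [ 4.2 -1.8  3.4] w 11.7 j [-0.52  0.64  2.05  0.83  1.04 -1.1 ]
```

View pics/w36.png

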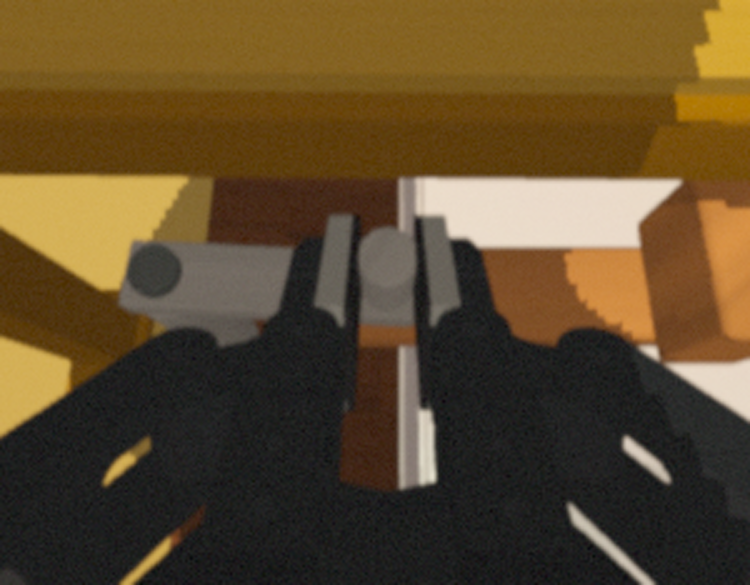

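Request:
step_arm:
  rows:
    - {"jaw": 8, "delta_pos": [0, 4, 0], "rot": [0, 0, 0]}
    - {"jaw": 8, "delta_pos": [0, 3, 0], "rot": [0, 0, 0]}

```text
t: 29.75
tool_pos: [487.9, 33.7, 119.5]
tool_rot: [3.13, -0.78, 1.508]
force: [-9.5, -26.1, 16.4]
gripper_width: 11.9
```

At the stop now (26 N reaction). Releasing and retreating.

Request:
step_arm:
  rows:
    - {"jaw": 8, "delta_pos": [0, 0, 0], "rot": [0, 0, 0]}
    - {"jaw": 30, "delta_pos": [0, 0, 0], "rot": [0, 0, 0]}
    - {"jaw": 30, "delta_pos": [0, 0, 0], "rot": [0, 0, 0]}
    - {"jaw": 30, "delta_pos": [0, -12, 12], "rot": [0, 0, 0]}
    - {"jaw": 30, "delta_pos": [0, -22, 20], "rot": [0, 0, 0]}
    - {"jaw": 30, "delta_pos": [5, -28, 25], "rot": [0, 0, 0]}
    - {"jaw": 30, "delta_pos": [20, -30, 10], "rot": [-0.05, 0, 0]}
    - {"jaw": 30, "delta_pos": [20, -30, 5], "rot": [-0.05, 0, 0]}

```text
t: 30.42
tool_pos: [524.5, -84.4, 192.4]
tool_rot: [-3.14, -0.685, 1.506]
force: [1.7, 1.0, -0.3]
gripper_width: 30.0
```

```bash
python3 - <<'E'
from tgt import *
report(A,.785,tcp=[0,0,0])
w=vision.capture("wrist"); crop(w,0,0,512,384,1.5,"pics/w37.png")
crop(vision.capture("top"),180,120,290,270,4,"pics/t37.png")
crop(vision.capture("scene"),0,0,512,384,1.5,"pics/s37.png")
E
```

```text
t 30.4167 tcp [524.5 -84.4 192.4] target [0. 0. 0.] delta [-524.5   84.4 -192.4] rot [ 0.1   -0.008 -0.005] F [ 1.7  1.  -0.3] w 30.0 j [-0.61  0.56  1.82  0.61  1.23 -0.89]
```

View pics/w37.png

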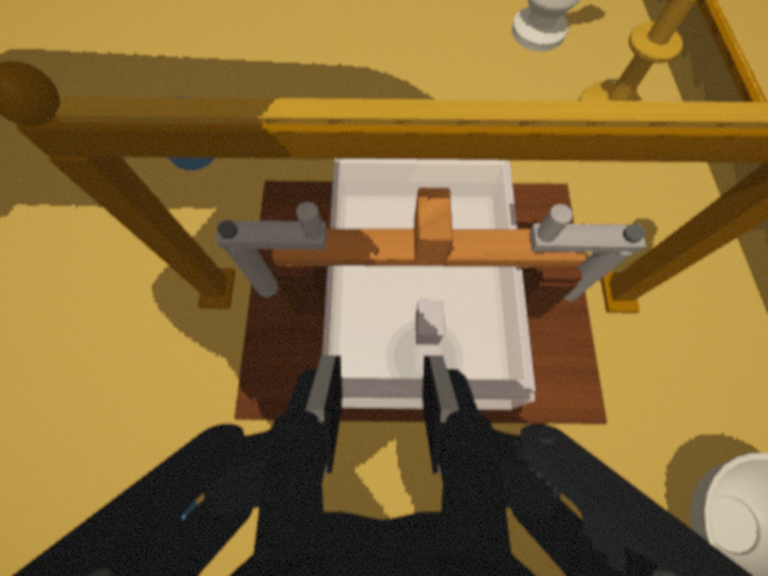

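View pics/t37.png

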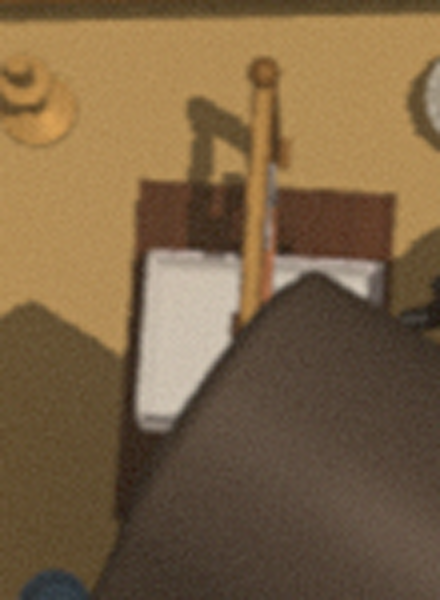

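View pics/s37.png

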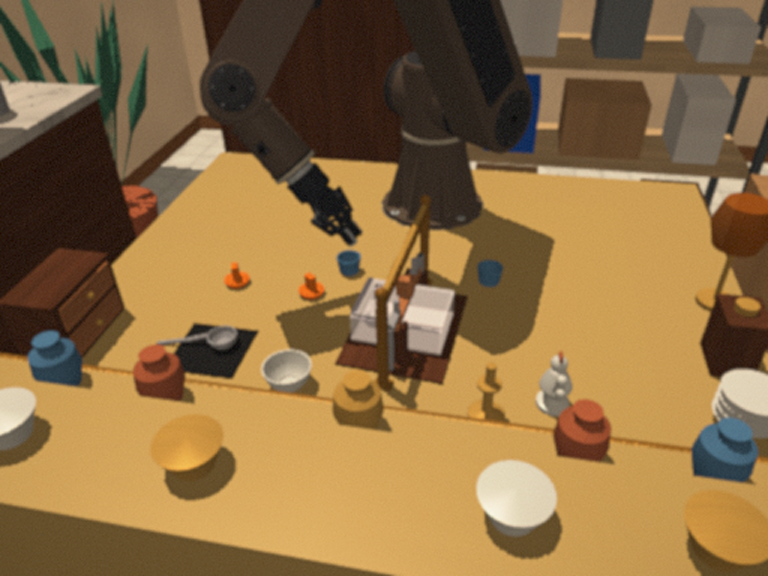

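Both keepers lie in line with the bar ends, at wrist pixels (228–325,233) and (535–640,238). The bar is level, the lid's front rim is flush and the dish shows upright under the lid. The bystanders look unmoved and the arm is clear. Handing in.

```bash
python3 -c "
from bench import bot
print(bot.finish_job())"
```

```text
the job is handed in; nothing more can be done
None
```

I carried out the whole task and handed it in at about 30.5 s of the 72 s allowed; the hand-in gave no verdict. The dish stands upright in the box and the lid is slid shut. The bar lies in both saddles with both keepers turned in over its ends.

**Last checks**
- **Lid:** the front rim and the tab are both within about 1 mm of the shut position. My first push rode up onto the lid and left it about 12 mm open. I pushed again lower down before placing the bar.
- **Lid, conflicting reading:** a dark band at the front edge later suggested the lid was open. It turned out to be the lid's own opaque rim.
- **Bar:** it looks level and seated. It met the seats at an underside height of about 80 mm with a 45 N reaction at the wrist, under the 120 N limit.
- **Keepers:** both arms line up with the bar. Each was pressed to its stop, about 40 N on the far one and 26 N on the near one. I had first swung both fully outward so the bar could pass.
- **Bystanders:** they and the orange look-alikes look unmoved in the last pictures. I judged this by eye and did not measure it. The arm was clear of everything at hand-in.

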